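# Change the mould in a tart press

### The job

Change the mould in the tart press: draw the bolt that bars the nest, slide the mould that is under the press head out and park it in the empty parking place, then slide the other mould into the nest until it is fully home against the back stop, and shoot the bolt fully into its keeper again. Slide the moulds flat on the bed, never lifting them, and do not knock the press head or disturb the things standing around.

Things in the scene. Friction and masses are not known exactly. Their poses are not given: they have to be found in the camera images.
- nest_home (a point): Where the middle of a mould's block (half-way up) lies when fully home in the nest of the fixed press: 53 mm above the bench, 13 mm above the steel bed on which the moulds slide. Its axes are the press's: x into the nest, roughly to the robot's left (within 12 degrees), y roughly towards the robot, z up. The nest is a pocket 78 mm wide (y), cheeks 16 mm high, back stop at x = +46 mm from here.
- mouth (a point): Middle of the nest's mouth on the bed, 58 mm in front of (press -x) nest_home, 40 mm above the bench, press axes. Its corners are bevelled, opening it to 96 mm on the table side. The bolt bars it. A rib, 16 mm thick (x) and 20 mm high, runs along y on both sides of it between the parking table and the nest.
- lane_mid (a point): Middle of the parking table on the bed (press axes), 58 mm in front of the mouth: a lane 100 mm wide in x and 240 mm long in y, rims 16 mm high. It has three places: near the robot (y about +80 mm), far (y about -80 mm), and the middle one, the way into the nest, which is kept clear.
- free_place (a point): Middle of the empty parking place (the near or the far one), at the height of a parked block's middle, press axes. The middle of the used mould's block belongs here.
- head_front (a point): Middle of the lower front edge of the press head's white crosshead (70 mm deep in x, 196 mm wide in y), 175 mm above the bench, 40 mm behind the mouth, 13 mm behind the middle of the tab of a mould that is home. A gripper held straight down over that tab hits it: lean the tool back out of the nest (towards press -x, the robot's right) by 30 to 40 degrees, fingers pointing down and into the nest.
- head: The fixed press head over the nest: crosshead, air cylinder (up to 320 mm), two 22 mm pillars 68 mm behind the mouth at y = +-76 mm, and a round punch, 52 mm across, hanging down to 118 mm above the bench with its front 44 mm behind the mouth. Origin at bench level below the mouth's middle, press axes.
- round_mould_mid (a point): Mould with a round cavity, at first home in the nest. Loose plain aluminium block 92 (x) by 72 (y) by 26 mm high, 0.3 to 0.5 kg, slippery. This point is the block's middle, 13 mm above its underside; x points away from its tab, nearly along the press's x. The tab is an upright plate on top near the front edge, 24 mm long (x), 10 mm thick (y), rising 46 mm above the block; grip it across the 10 mm.
- round_mould_tab (a point): Grip point in the middle of the round mould's tab: 31 mm in front of (-x) and 41 mm above the block's middle, 94 mm above the bench; 18 mm below the tab's top edge, 28 mm above the block's top.
- square_mould_mid (a point): Mould with a square cavity, otherwise the same as the round one (block 92 by 72 by 26 mm, same tab). At first it stands in the near or the far parking place. This point is the block's middle, 13 mm above its underside.
- square_mould_tab (a point): Grip point in the middle of the square mould's tab, placed as on the round mould.
- bolt (a joint): Position of the bolt in m: 0 = fully shot, tip 18 mm into the keeper on the far side of the mouth; 0.100 = fully drawn towards the robot (the mouth is clear from 0.094). A 12 mm steel rod lying along the press's y across the mouth, its axis 13 mm above the bed; 2 N of friction, no spring, stays where it is left.
- bolt_handle (a point): On the axis of the bolt's upright handle, a 14 mm steel pin rising from the barrel (60 mm above the bench) to 110 mm; this point is 94 mm above the bench, in line with the mouth and 52 mm from its middle (press +y, robot side) when shot. It moves along the press's +y as the bolt is drawn. It stands close in front of the press head: take it with the tool leaned back, as the tab.
- dredger: Bystander: aluminium flour dredger, 72 mm across, 102 mm high, left of the press; origin at the centre of its underside.
- tins: Bystander: stack of tartlet tins, 110 mm across, 43 mm high, right of the press, nearer the robot; origin at the centre of its underside.
- pot: Bystander: open steel pot, 110 mm across, 85 mm high, right of the press, farther from the robot; origin at the centre of its underside.
Things that resemble listed ones, but are neither listed nor needed, are in the scene too. Leave any brown look-alike of the part that bears round_mould_mid alone. What is shaped like the part that bears square_mould_mid but blue is not meant.

How it is judged (in metres and radians):
On the way, in this order (a step that is already met when the one before it is completed fails the run):
1. the bolt is drawn (value of joint bolt above 0.09 m), for 0.1 s.
2. the round mould stands in the empty parking place, within 20 mm of its middle (horizontal distance between round_mould_mid and free_place below 0.02 m), for 0.2 s.
3. the square mould is home in the nest, within 6 mm of the back stop (x of square_mould_mid in the frame of nest_home above -0.006 m and horizontal distance between square_mould_mid and nest_home below 0.008 m), for 0.2 s.
At the end, for the whole second after the job is handed in: The square mould is home in the nest (within 6 mm of the back stop), the round mould stands in what was the empty parking place (within 20 mm of its middle), the bolt is shot to within 8 mm of its end stop, and both moulds are at rest (all of step 3 and horizontal distance between round_mould_mid and free_place below 0.02 m and value of joint bolt below 0.008 m and linear speed of each of square_mould, round_mould below 0.02 m/s); the robot touches nothing.
It fails at once if a mould is lifted more than 12 mm off the bed (z of any of round_mould_mid, square_mould_mid in the frame of nest_home above 0.012 m).
It fails at once if the robot knocks the press head (over 15 N) (contact force between any of the arm, the fingers and head above 15 N).
It fails at once if a bystander is moved by more than 30 mm (distance of any of dredger, tins, pot from where it was at the start of the episode above 0.03 m).
It also fails if it takes over 69 s, if anything falls off the work surface, if the arm or the gripper's body presses on something with over 40 N, if the wrist force passes 120 N, or if a joint passes its speed limit or range.

### The arm

A 6-joint arm with a two-finger parallel gripper is mounted at the origin on the work surface. World frame = base frame: x ahead of the robot, y to its left, z up, the work surface at z = 0. Lengths are in mm, angles in rad, forces in N, time in s.
With the tool pointing down it reaches from about 350 to 775 mm from the base axis. Payload 7.3 kg.
Tool frame: the origin (TCP) lies at the centre of the arm's flange, where the gripper is bolted on; the fingertips stand 178 mm ahead of it and the grasp point (between the pads) lies 159 mm ahead of it; z points along the fingers, y is the direction in which the jaws open and shut (so a half turn about z gives the same grasp; the last joint's range is limited). The gripper opens to 92 mm and grips with 3 to 60 N. Pads are 19 mm wide; open, the fingers measure 130 mm over their backs; the gripper's body (75 mm by 190 mm) begins 47 mm behind the grasp point.
Start: joints at [1.172, 0.342, 1.524, -0, 1.275, -0.146], TCP at [131.288, 508.322, 404.741] pointing down, gripper open.
Joint ranges: [-2.53, 2.53], [-0.77, 2.02], [0.04, 2.7], [-1, 4.14], [0.28, 2.66], [-3.11, 3.11]. Speed limits (rad/s): [2.57, 2.57, 3.14, 3.14, 3.14, 3.14].

### API

Orientations are given as [roll, pitch, yaw] about the fixed x, y, z axes, in that order (R = Rz(yaw) Ry(pitch) Rx(roll)).
In Python, from plant import status, viewer, ticket gives the robot as it stands.
- The arm moves only by the tool play_rows, never from a script. Its argument "commands" is a list of rows, each an object with "offset": the shift along the tool's x, y, z in m, a list of three; "twist": the turn about the tool's z in degrees. A call has 1 to 5 rows; each row shifts and turns the commanded pose from where the row before left it, along the tool's axes as they then stand; what a row does not reach is not made up. A row lasts 1/10 s, in which the tool goes at most 50 mm and 8.59 degrees, less where a joint would pass 70% of its speed; a pose out of reach is approached as far as the arm can. A call with a gripper value outside its range is refused whole. "jaw" is the closure in counts, from 0 (fully open) to 255 (shut), set as the call begins (left out, the last holds). The fingers move at their own pace and stop on an object; the grip force is fixed at half the most. Time passes only in rows, so rows that do not move let the fingers close. It gives the time, the measured TCP pose, the force and the opening at its end, in the units of the state.
- status.get_obs(): the state, without advancing time (a new reading comes with each control period).
- viewer.capture(name): name is "side" or "top" or "wrist"; returns the picture (420x560x3 uint8, red, green, blue); there is no depth.
- viewer.camera_params(name): a dict with "fov_y" (degrees; the focal length in pixels is half the picture's height over the tangent of half this angle, whatever the lens; pixels are square), "cx", "cy" (the principal point, pixels), "rvec" (rotation vector, rad) and "tvec" (3), from world to camera coordinates, as OpenCV has them; the wrist camera has in their place "T_tool_cam" (4x4, takes a point from camera to tool coordinates, whose origin is the TCP and whose axes are the flange's). Camera axes: x right, y down, z forward; pixel columns grow to the right and rows downward; lengths in mm; the calibration is good to about 2 mm. A picture is of the moment at which its call begins: read the wrist's pose just before it. camera_params takes no time and is no camera call.
- ticket.close_job(): hands the job in, once; it reports no verdict.
The state is a dict: "time": time; "joint_positions": joint angles; "dq": joint speeds; "tau": joint torques, N m; "tool_pos": TCP position; "tcp_rot": TCP orientation; "contact_force": force on the tool from outside, world axes, zero at the start; "moment": the same for the moment, N m; "grip_width": finger opening in mm.
Only numpy, scipy, OpenCV 4.12 (cv2) and the standard library are available. Lean on these libraries where they do the work, as an engineer would, in place of code of your own. Each camera call takes 0.05 s, during which the arm holds its last target.

## Working session

There is one attempt and no reset: what is moved stays moved. The work goes in short steps, Python scripts to look and compute and a tool call to move; the robot and the scene stay as the last step left them, time stands still between calls to the robot, and variables do not carry over. Pictures are saved under pics/ and viewed, and the job is handed in when it is done.

Besides the shell and the picture viewer there is one more tool, called after "Call:" as name(argument=value, ...), one argument or row to a line, values as JSON. play_rows: Moves the arm, as the interface text tells. Its arguments: {"type":"object","properties":{"commands":{"type":"array"},"jaw":{"type":"number"}},"required":["commands"]}

```bash
ls; mkdir -p pics; python3 - <<'E'
from plant import status, viewer
import cv2
print(status.get_obs())
for n in ["side","top","wrist"]:
    im=viewer.capture(n); cv2.imwrite(f"pics/{n}0.png",im[:,:,::-1]); print(n,viewer.camera_params(n))
E
```

```text
pics
{'time': 0.0, 'joint_positions': array([ 1.17200788e+00,  3.42735925e-01,  1.52502085e+00, -1.49360830e-05,
        1.27542615e+00, -1.45985430e-01]), 'dq': array([-0.0013597 , -0.00061195,  0.00200993, -0.00037547, -0.00061138,
       -0.00153945]), 'tau': array([ 1.33465786e-03, -4.31230474e+01, -2.44220960e+01,  7.18296412e-02,
        5.59654017e-02, -1.43762286e-04]), 'tool_pos': array([131.2311619 , 508.19118649, 404.03656443]), 'tcp_rot': array([-3.14001722e+00, -2.17201897e-04,  2.88879382e+00]), 'contact_force': array([ 0.05195363, -0.21469297,  0.23298948]), 'moment': array([ 0.01819506, -0.07317963,  0.01595607]), 'grip_width': 91.65060940688791}
side {'fov_y': 43.008257488600655, 'cx': 280.47247224585414, 'cy': 204.57237335902542, 'rvec': array([ 2.41659917, -1.0053788 ,  0.29107509]), 'tvec': array([-334.25617401,  369.7340864 , 1392.05687473])}
top {'fov_y': 57.916639844146516, 'cx': 286.7041519071743, 'cy': 209.1761607673806, 'rvec': array([ 2.10032403, -2.14299133,  0.18009216]), 'tvec': array([  32.73521121,  530.37107885, 1269.44316527])}
wrist {'fov_y': 67.57551746716206, 'cx': 280.9728144295834, 'cy': 210.90157773496853, 'T_tool_cam': array([[-7.55489312e-06, -9.61526157e-01, -2.74713394e-01,
         7.34687442e+01],
       [ 9.99999905e-01, -1.26986910e-04,  4.16966720e-04,
         1.83799882e-01],
       [-4.35809413e-04, -2.74713364e-01,  9.61526067e-01,
         1.85668906e+01],
       [ 0.00000000e+00,  0.00000000e+00,  0.00000000e+00,
         1.00000000e+00]])}
```

View pics/side0.png

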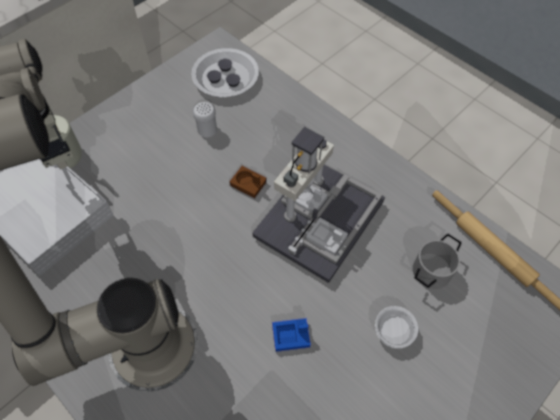

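View pics/top0.png

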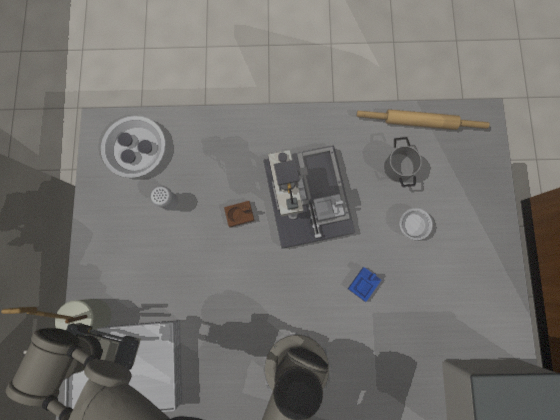

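View pics/wrist0.png

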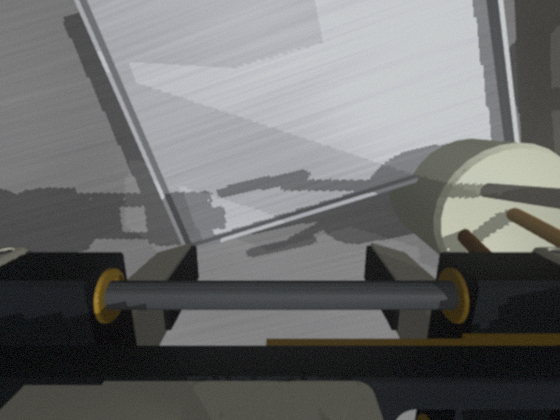

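```bash
python3 - <<'E'
import cv2
a=cv2.imread("pics/top0.png")[135:260,225:375]; cv2.imwrite("pics/topc.png",cv2.resize(a,None,fx=5,fy=4.8,interpolation=cv2.INTER_CUBIC))
a=cv2.imread("pics/side0.png")[120:285,235:395]; cv2.imwrite("pics/sidec.png",cv2.resize(a,None,fx=5,fy=3.63,interpolation=cv2.INTER_CUBIC)) 
E
```

```text
(no output)
```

View pics/topc.png

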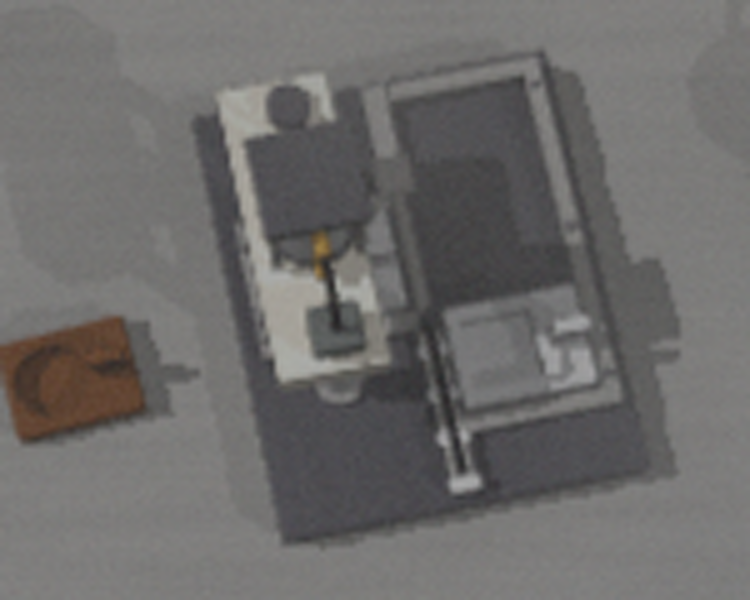

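View pics/sidec.png

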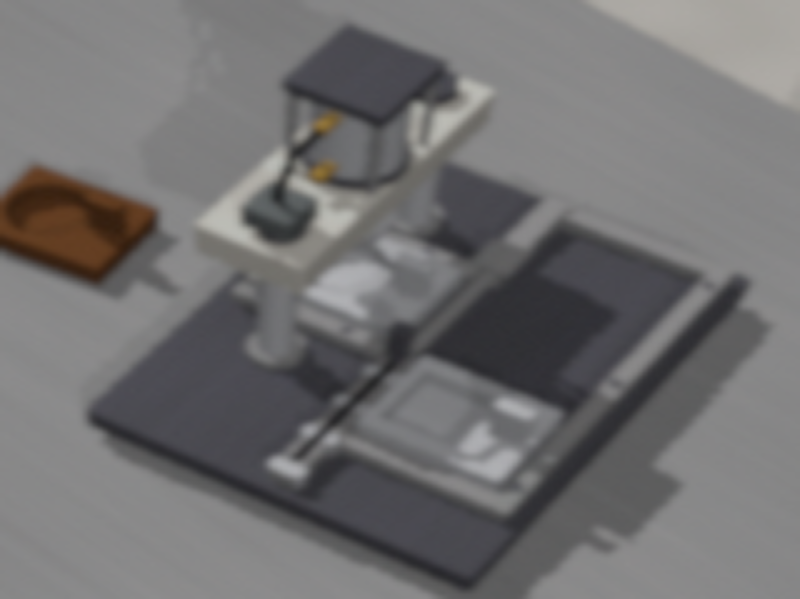

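```bash
cat > h.py <<'E'
import numpy as np, cv2
from scipy.spatial.transform import Rotation as R
from plant import status, viewer
def cam(name, obs=None):
    p=viewer.camera_params(name); f=210/np.tan(np.radians(p['fov_y'])/2)
    K=np.array([[f,0,p['cx']],[0,f,p['cy']],[0,0,1]])
    if name!='wrist':
        Rc=R.from_rotvec(p['rvec']).as_matrix(); t=p['tvec']
    else:
        obs=obs or status.get_obs()
        T=np.eye(4);T[:3,:3]=R.from_euler('xyz',obs['tcp_rot']).as_matrix();T[:3,3]=obs['tool_pos']
        M=np.linalg.inv(T@p['T_tool_cam']); Rc=M[:3,:3];t=M[:3,3]
    return K,Rc,t
def plane(c,uv,z):
    K,Rc,t=c; o=-Rc.T@t; d=Rc.T@np.linalg.inv(K)@np.array([*uv,1.]); return o+d*(z-o[2])/d[2]
def proj(c,P):
    K,Rc,t=c; q=(Rc@np.atleast_2d(P).T).T+t; q=q@K.T; return q[:,:2]/q[:,2:]
def tri(cs,uvs):
    A=[];b=[]
    for c,uv in zip(cs,uvs):
        K,Rc,t=c;o=-Rc.T@t;d=Rc.T@np.linalg.inv(K)@np.array([*uv,1.]);d/=np.linalg.norm(d);M=np.eye(3)-np.outer(d,d);A.append(M);b.append(M@o)
    return np.linalg.lstsq(np.vstack(A),np.hstack(b),rcond=None)[0]
def snap(name,fn,save=True):
    o=status.get_obs(); im=viewer.capture(name); c=cam(name,o); cv2.imwrite('pics/'+fn,im[:,:,::-1]); return im,c,o
E
python3 - <<'E'
from h import *
c=cam('top'); s=cam('side')
T=lambda x,y:(x/5+225,y/4.8+135); S=lambda x,y:(x/5+235,y/3.63+120)
for n,p,z in [('in_TL',(392,100),56),('in_TR',(527,75),56),('in_BR',(600,385),56),('outTR',(543,52),56),('outBR',(625,400),56),('tabsq',(572,324),112),('bed BL',(283,543),40),('bedTL',(195,118),40),('bed BR',(650,470),40)]:
    print(n,plane(c,T(*p),z).round(1))
for n,p,z in [('inTR',(703,272),56),('inTL',(562,218),56),('tabsq',(517,407),112),('bedBL',(90,415),40),('handle?',(400,330),110)]:
    print('S',n,plane(s,S(*p),z).round(1))
E
```

```text
in_TL [720.1 -40.7  56. ]
in_TR [ 737.2 -136.9   56. ]
in_BR [ 504.2 -177.8   56. ]
outTR [ 754.7 -149.    56. ]
outBR [ 493.  -194.4   56. ]
tabsq [ 538.  -153.1  112. ]
bed BL [397.   42.2  40. ]
bedTL [714.7 100.   40. ]
bed BR [ 444.2 -211.6   40. ]
S inTR [ 742.1 -130.5   56. ]
S inTL [723.5 -36.5  56. ]
S tabsq [ 543.6 -152.2  112. ]
S bedBL [400.6  37.2  40. ]
S handle? [549.1 -60.9 110. ]
```

Call:
play_rows(
  commands=[
    {"offset": [0, 0, -0.05], "twist": 0},
    {"offset": [0, 0, -0.05], "twist": 0},
    {"offset": [0.05, -0.02, 0], "twist": 0},
    {"offset": [0.05, -0.02, 0], "twist": 0},
  ],
)

```text
time: 0.55
tool_pos: [31.9, 495.4, 505.9]
tcp_rot: [3.139, -0.0, 2.885]
contact_force: [-0.7, 0.6, -0.2]
grip_width: 92.0
```

Call:
play_rows(
  commands=[
    {"offset": [0.045, -0.02, 0], "twist": 0},
    {"offset": [0.045, -0.02, 0], "twist": 0},
    {"offset": [0.045, -0.01, -0.015], "twist": 0},
    {"offset": [0.045, -0.01, -0.015], "twist": 0},
    {"offset": [0, 0, -0.05], "twist": 0},
  ],
)

```text
time: 1.05
tool_pos: [-161.8, 482.1, 581.2]
tcp_rot: [-3.132, 0.002, 2.895]
contact_force: [0.4, 1.4, 0.1]
grip_width: 91.3
```

Call:
play_rows(
  commands=[
    {"offset": [0, 0, -0.05], "twist": 0},
    {"offset": [0, 0, -0.05], "twist": 0},
    {"offset": [0, 0, -0.05], "twist": 0},
    {"offset": [0, 0, -0.05], "twist": 0},
    {"offset": [0, 0, -0.05], "twist": 0},
  ],
)

```text
time: 1.55
tool_pos: [-156.8, 482.2, 802.4]
tcp_rot: [3.136, -0.003, 2.889]
contact_force: [-1.4, 1.3, 1.5]
grip_width: 91.8
```

```bash
python3 - <<'E'
from plant import status
o=status.get_obs();print(o['joint_positions'].round(3),o['tool_pos'],o['tcp_rot'])
E
```

```text
[1.734e+00 4.640e-01 2.120e-01 1.000e-03 2.459e+00 4.160e-01] [-156.7906963   482.24020485  802.42638303] [ 3.13630566e+00 -2.73742952e-03  2.88893408e+00]
```

Call:
play_rows(
  commands=[
    {"offset": [0, 0, -0.05], "twist": 0},
    {"offset": [0, 0, -0.05], "twist": 0},
    {"offset": [0, 0, 0], "twist": 0},
  ],
)

```text
time: 1.85
tool_pos: [-136.6, 426.6, 850.5]
tcp_rot: [-3.132, -0.005, 2.888]
contact_force: [0.0, -0.6, 1.9]
grip_width: 91.8
```

```bash
python3 - <<'E'
from plant import status
o=status.get_obs();print(o['joint_positions'].round(3),o['tool_pos'],o['tcp_rot'])
E
```

```text
[1.707 0.455 0.036 0.018 2.658 0.405] [-136.59087343  426.57120971  850.53766419] [-3.13186036 -0.00508245  2.88836134]
```

Call:
play_rows(
  commands=[
    {"offset": [0, 0, 0.05], "twist": 0},
    {"offset": [0.015, 0.035, 0.03], "twist": 0},
    {"offset": [0.015, 0.035, 0.03], "twist": 0},
    {"offset": [0.015, 0.035, 0.03], "twist": 0},
    {"offset": [0.018, 0.045, 0], "twist": 0},
  ],
)

```text
time: 2.35
tool_pos: [-160.0, 579.5, 728.0]
tcp_rot: [-3.111, 0.003, 2.889]
contact_force: [-0.3, 2.7, 1.0]
grip_width: 92.0
```

```bash
cat > s.py <<'E'
from plant import status
from scipy.spatial.transform import Rotation as R
import numpy as np
o=status.get_obs();M=R.from_euler('xyz',o['tcp_rot']).as_matrix()
print(o['time'],o['joint_positions'].round(3),o['tool_pos'].round(1),'z',M[:,2].round(4),'x',M[:,0].round(3),'F',o['contact_force'].round(1),o['grip_width'].round(1))
E
python3 s.py
```

```text
Traceback (most recent call last):
  File "s.py", line 5, in <module>
    print(o['time'],o['joint_positions'].round(3),o['tool_pos'].round(1),'z',M[:,2].round(4),'x',M[:,0].round(3),'F',o['contact_force'].round(1),o['grip_width'].round(1))
                                                                                                                                                 ^^^^^^^^^^^^^^^^^^^^^
AttributeError: 'float' object has no attribute 'round'
```

Call:
play_rows(
  commands=[
    {"offset": [0.018, 0.045, 0], "twist": 0},
    {"offset": [0.018, 0.045, 0], "twist": 0},
    {"offset": [0.018, 0.045, 0], "twist": 0},
    {"offset": [0.018, 0.045, 0], "twist": 0},
    {"offset": [0.018, 0.045, 0], "twist": 0},
  ],
)

```text
time: 2.85
tool_pos: [-159.0, 689.7, 638.3]
tcp_rot: [3.065, -0.054, 2.89]
contact_force: [0.2, 0.9, 1.0]
grip_width: 92.0
```

```bash
python3 s.py
```

```text
Traceback (most recent call last):
  File "s.py", line 5, in <module>
    print(o['time'],o['joint_positions'].round(3),o['tool_pos'].round(1),'z',M[:,2].round(4),'x',M[:,0].round(3),'F',o['contact_force'].round(1),o['grip_width'].round(1))
                                                                                                                                                 ^^^^^^^^^^^^^^^^^^^^^
AttributeError: 'float' object has no attribute 'round'
```

```bash
sed -i "s/o\['grip_width'\].round(1)/o['grip_width']/" s.py; python3 s.py
```

```text
2.85 [1.685 0.826 0.037 0.028 2.189 0.384] [-159.   689.7  638.3] z [-0.0327  0.0872 -0.9957] x [-0.967  0.249  0.054] F [0.2 0.9 1. ] 92.02061024438339
```

Call:
play_rows(
  commands=[
    {"offset": [0.015, 0.043, -0.02], "twist": 0},
    {"offset": [0.015, 0.043, -0.02], "twist": 0},
    {"offset": [0.015, 0.043, -0.02], "twist": 0},
    {"offset": [0.015, 0.043, -0.02], "twist": 0},
    {"offset": [0.015, 0.043, -0.02], "twist": 0},
  ],
)

```text
time: 3.35
tool_pos: [-135.2, 717.5, 640.2]
tcp_rot: [2.927, -0.121, 2.9]
contact_force: [-0.3, -0.1, 0.4]
grip_width: 91.7
```

```bash
python3 s.py
```

```text
3.35 [1.643 0.828 0.037 0.052 2.035 0.356] [-135.2  717.5  640.2] z [-0.0637  0.2345 -0.97  ] x [-0.964  0.237  0.121] F [-0.3 -0.1  0.4] 91.74633792886719
```

Call:
play_rows(
  commands=[
    {"offset": [0.014, 0.043, -0.02], "twist": 0},
    {"offset": [0.014, 0.043, -0.02], "twist": 0},
    {"offset": [0.014, 0.043, -0.02], "twist": 0},
    {"offset": [0.014, 0.043, -0.02], "twist": 0},
    {"offset": [0.014, 0.043, -0.02], "twist": 0},
  ],
)

```text
time: 3.85
tool_pos: [-109.5, 726.2, 667.6]
tcp_rot: [2.78, -0.184, 2.919]
contact_force: [0.3, 0.3, 0.5]
grip_width: 92.1
```

```bash
python3 s.py
```

```text
3.85 [1.601 0.798 0.037 0.082 1.908 0.33 ] [-109.5  726.2  667.6] z [-0.0888  0.3828 -0.9195] x [-0.959  0.217  0.183] F [0.3 0.3 0.5] 92.09799027151594
```

Call:
play_rows(
  commands=[
    {"offset": [0.012, 0.044, -0.02], "twist": 0},
    {"offset": [0.012, 0.044, -0.02], "twist": 0},
    {"offset": [0.012, 0.044, -0.02], "twist": 0},
    {"offset": [0.012, 0.044, -0.02], "twist": 0},
    {"offset": [0.012, 0.044, -0.02], "twist": 0},
  ],
)

```text
time: 4.35
tool_pos: [-76.7, 718.2, 713.4]
tcp_rot: [2.627, -0.24, 2.945]
contact_force: [-1.0, -0.0, -0.2]
grip_width: 91.4
```

```bash
python3 s.py
```

```text
4.35 [1.548 0.744 0.037 0.122 1.806 0.3  ] [-76.7 718.2 713.4] z [-0.1068  0.5231 -0.8455] x [-0.953  0.19   0.238] F [-1.  -0.  -0.2] 91.38855652365764
```

Call:
play_rows(
  commands=[
    {"offset": [0.015, 0.043, -0.02], "twist": 0},
    {"offset": [0.015, 0.043, -0.02], "twist": 0},
  ],
)

```text
time: 4.55
tool_pos: [-70.8, 709.1, 736.1]
tcp_rot: [2.564, -0.26, 2.958]
contact_force: [-0.3, 0.0, 0.2]
grip_width: 91.7
```

```bash
python3 s.py; cat > tw.py <<'E'
from h import *
import sys
o=status.get_obs();M=R.from_euler('xyz',o['tcp_rot']).as_matrix()
# twist so that tool y horizontal 
z=M[:,2]; y=np.cross([0,0,1],z); y/=np.linalg.norm(y)
for s in (1,-1):
    print('twist',np.degrees(np.arctan2(s*y@-M[:,0],s*y@M[:,1])).round(1),'y',(s*y).round(3))
print('tilt',np.degrees(np.arccos(-z[2])),'az',np.degrees(np.arctan2(z[1],z[0])))
E
python3 tw.py
```

```text
4.55 [1.537 0.717 0.037 0.135 1.771 0.296] [-70.8 709.1 736.1] z [-0.1124  0.576  -0.8097] x [-0.95   0.176  0.257] F [-0.3  0.   0.2] 91.70031587201802
twist -116.0 y [-0.981 -0.192  0.   ]
twist 64.0 y [ 0.981  0.192 -0.   ]
tilt 35.93292023861778 az 101.0440663428696
```

Call:
play_rows(
  commands=[
    {"offset": [-0.0225, -0.0345, -0.003], "twist": 0},
    {"offset": [-0.0225, -0.0345, -0.003], "twist": 0},
    {"offset": [-0.0225, -0.0345, -0.003], "twist": 0},
    {"offset": [-0.0225, -0.0345, -0.003], "twist": 0},
    {"offset": [-0.0225, -0.0345, -0.003], "twist": 0},
  ],
)

```text
time: 5.05
tool_pos: [-23.7, 581.1, 655.5]
tcp_rot: [2.565, -0.26, 2.96]
contact_force: [0.7, -0.0, 0.5]
grip_width: 91.7
```

```bash
python3 s.py; python3 tw.py
```

```text
5.05 [1.433 0.231 1.078 0.204 1.239 0.114] [-23.7 581.1 655.5] z [-0.1139  0.5753 -0.81  ] x [-0.95   0.174  0.257] F [ 0.7 -0.   0.5] 91.72562958665144
twist -116.0 y [-0.981 -0.194  0.   ]
twist 64.0 y [ 0.981  0.194 -0.   ]
tilt 35.908297379135696 az 101.19947604920785
```

Call:
play_rows(
  commands=[
    {"offset": [-0.0225, -0.0345, -0.003], "twist": 8},
    {"offset": [0, 0, 0], "twist": 8},
    {"offset": [0, 0, 0], "twist": 8},
    {"offset": [0, 0, 0], "twist": 8},
    {"offset": [0, 0, 0], "twist": 8},
  ],
)

```text
time: 5.55
tool_pos: [-12.1, 549.6, 635.1]
tcp_rot: [2.859, -0.567, 2.261]
contact_force: [0.3, 0.0, 0.5]
grip_width: 91.6
```

Call:
play_rows(
  commands=[
    {"offset": [0, 0, 0], "twist": 8},
    {"offset": [0, 0, 0], "twist": 8},
    {"offset": [0, 0, 0], "twist": 8},
  ],
)

```text
time: 5.85
tool_pos: [-12.2, 549.7, 635.0]
tcp_rot: [-3.137, -0.626, 1.758]
contact_force: [-0.6, 0.1, 0.1]
grip_width: 92.1
```

```bash
python3 s.py; python3 tw.py
cat > go.py <<'E'
# usage: go.py x y z [tcp target]  -> tool offsets; or d dx dy dz
from h import *
import sys
o=status.get_obs();M=R.from_euler('xyz',o['tcp_rot']).as_matrix()
a=sys.argv[1]; v=np.array([float(q) for q in sys.argv[2:5]])
d = v-o['tool_pos'] if a=='tcp' else v-(o['tool_pos']+159*M[:,2]) if a=='grasp' else v
t=M.T@d; print('tool offset mm',t.round(1),'len',np.linalg.norm(t).round(1),'grasp now',(o['tool_pos']+159*M[:,2]).round(1))
E
python3 go.py tcp 560 0 650;python3 go.py tcp 330 380 650
```

```text
5.85 [1.399 0.161 1.22  0.23  1.176 1.185] [-12.2 549.7 635. ] z [-0.1139  0.575  -0.8102] x [-0.151  0.796  0.586] F [-0.6  0.1  0.1] 92.08917795869728
twist 179.6 y [-0.981 -0.194  0.   ]
twist -0.4 y [ 0.981  0.194 -0.   ]
tilt 35.887782337317184 az 101.20811963164253
tool offset mm [-515.2  457.8 -393.5] len 793.6 grasp now [-30.3 641.2 506.1]
tool offset mm [-178.   303.8 -148.8] len 382.2 grasp now [-30.3 641.2 506.1]
```

Call:
play_rows(
  commands=[
    {"offset": [-0.0223, 0.038, -0.0186], "twist": 0},
    {"offset": [-0.0223, 0.038, -0.0186], "twist": 0},
    {"offset": [-0.0223, 0.038, -0.0186], "twist": 0},
    {"offset": [-0.0223, 0.038, -0.0186], "twist": 0},
    {"offset": [-0.0223, 0.038, -0.0186], "twist": 0},
  ],
)

```text
time: 6.35
tool_pos: [203.3, 443.4, 645.3]
tcp_rot: [3.14, -0.627, 1.767]
contact_force: [1.1, 0.7, -0.3]
grip_width: 91.8
```

Call:
play_rows(
  commands=[
    {"offset": [-0.0223, 0.038, -0.0186], "twist": 0},
    {"offset": [-0.0223, 0.038, -0.0186], "twist": 0},
    {"offset": [-0.0223, 0.038, -0.0186], "twist": 0},
  ],
)

```text
time: 6.65
tool_pos: [332.1, 380.2, 651.4]
tcp_rot: [3.14, -0.626, 1.766]
contact_force: [0.1, 1.3, 0.4]
grip_width: 91.7
```

```bash
python3 s.py; python3 go.py tcp 480 0 600;python3 go.py tcp 600 -280 450
```

```text
6.65 [0.544 0.144 1.198 0.582 1.559 0.414] [332.1 380.2 651.4] z [-0.1121  0.575  -0.8105] x [-0.158  0.795  0.586] F [0.1 1.3 0.4] 91.66650570638232
tool offset mm [-355.7   71.5 -193.6] len 411.2 grasp now [314.3 471.7 522.5]
tool offset mm [-685.   134.9 -246.4] len 740.4 grasp now [314.3 471.7 522.5]
```

Call:
play_rows(
  commands=[
    {"offset": [-0.0428, 0.0084, -0.0154], "twist": 0},
    {"offset": [-0.0428, 0.0084, -0.0154], "twist": 0},
    {"offset": [-0.0428, 0.0084, -0.0154], "twist": 0},
    {"offset": [-0.0428, 0.0084, -0.0154], "twist": 0},
    {"offset": [-0.0428, 0.0084, -0.0154], "twist": 0},
  ],
)

```text
time: 7.15
tool_pos: [414.5, 173.7, 588.0]
tcp_rot: [3.139, -0.625, 1.767]
contact_force: [0.8, 0.4, -1.3]
grip_width: 91.8
```

Call:
play_rows(
  commands=[
    {"offset": [-0.0428, 0.0084, -0.0154], "twist": 0},
    {"offset": [-0.0428, 0.0084, -0.0154], "twist": 0},
    {"offset": [-0.0428, 0.0084, -0.0154], "twist": 0},
    {"offset": [-0.0428, 0.0084, -0.0154], "twist": 0},
    {"offset": [-0.0428, 0.0084, -0.0154], "twist": 0},
  ],
)

```text
time: 7.65
tool_pos: [498.3, -32.7, 525.2]
tcp_rot: [3.14, -0.623, 1.766]
contact_force: [1.3, -0.2, 0.3]
grip_width: 91.2
```

Call:
play_rows(
  commands=[
    {"offset": [-0.0428, 0.0084, -0.0154], "twist": 0},
    {"offset": [-0.0428, 0.0084, -0.0154], "twist": 0},
    {"offset": [-0.0428, 0.0084, -0.0154], "twist": 0},
    {"offset": [-0.0428, 0.0084, -0.0154], "twist": 0},
    {"offset": [-0.0428, 0.0084, -0.0154], "twist": 0},
  ],
)

```text
time: 8.15
tool_pos: [582.0, -239.0, 462.5]
tcp_rot: [3.14, -0.623, 1.766]
contact_force: [1.1, 0.9, -0.1]
grip_width: 91.7
```

Call:
play_rows(
  commands=[
    {"offset": [-0.0428, 0.0084, -0.0154], "twist": 0},
    {"offset": [0, 0, 0], "twist": 0},
    {"offset": [0, 0, 0], "twist": 0},
  ],
)

```text
time: 8.45
tool_pos: [598.5, -279.6, 448.6]
tcp_rot: [-3.14, -0.625, 1.763]
contact_force: [-0.0, 0.4, 0.2]
grip_width: 92.0
```

```bash
python3 s.py; python3 - <<'E'
from h import *
snap('wrist','w1.png')
E
```

```text
8.45 [-0.638  0.706  0.863  0.453  2.02  -0.725] [ 598.5 -279.6  448.6] z [-0.1136  0.5744 -0.8107] x [-0.155  0.796  0.585] F [-0.   0.4  0.2] 91.98121290691762
```

View pics/w1.png

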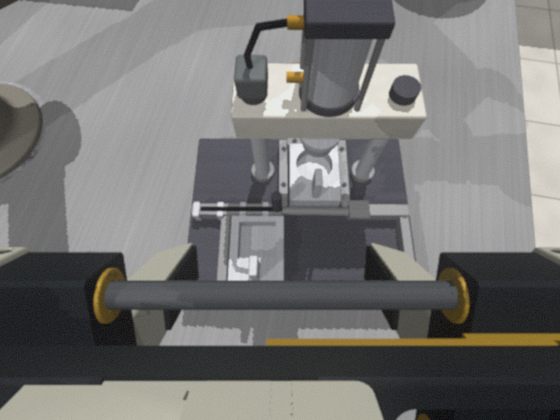

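```bash
python3 - <<'E'
import cv2
a=cv2.imread("pics/w1.png")[120:290,180:430]; cv2.imwrite("pics/w1c.png",cv2.resize(a,None,fx=3.2,fy=3.2,interpolation=cv2.INTER_CUBIC))
E
```

```text
(no output)
```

View pics/w1c.png

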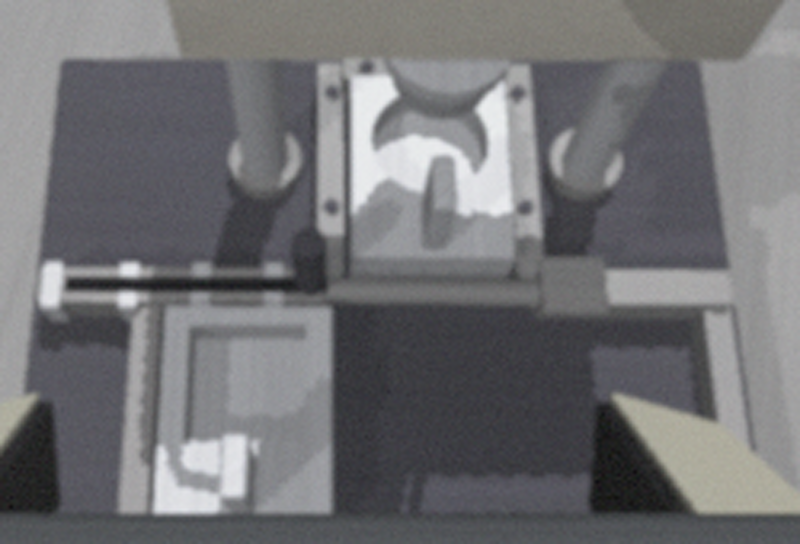

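```bash
python3 - <<'E'
from h import *
o=status.get_obs(); c=cam('wrist',o)
f=lambda x,y:(x/3.2+180,y/3.2+120)
for n,p,z in [('pillarN',(265,165),40),('pillarF',(587,165),40),('ribbackL',(610,270),60),('ribbackR',(728,270),60),('ribfrontR',(735,303),60),('ribfrontL',(610,303),60),('blkFL',(353,260),66),('blkFR',(514,262),66),('tabtopfront',(433,243),112),('tabtopback',(440,158),112),('handle top',(308,238),110),('headL',(185,57),175),('headR',(745,57),175),
 ('sqBL',(167,308),66),('sqBR',(333,306),66),('sqtab',(234,470),112),('laneFR',(703,318),56)]:
    print(n,plane(c,f(*p),z).round(1))
E
```

```text
pillarN [514.3   5.9  40. ]
pillarF [667.9  36.3  40. ]
ribbackL [679.7 -25.   60. ]
ribbackR [731.4 -14.8  60. ]
ribfrontR [735.4 -29.9  60. ]
ribfrontL [681.2 -40.6  60. ]
blkFL [566.5 -44.9  66. ]
blkFR [636.4 -32.1  66. ]
tabtopfront [598.2 -49.9 112. ]
tabtopback [595.1 -12.3 112. ]
handle top [549.2 -56.6 110. ]
headL [499.5 -24.2 175. ]
headR [692.3  14.  175. ]
sqBL [491.4 -82.6  66. ]
sqBR [561.9 -67.7  66. ]
sqtab [ 541.1 -152.4  112. ]
laneFR [723.3 -38.1  56. ]
```

```bash
cat > fk.py <<'E'
import numpy as np
from scipy.spatial.transform import Rotation as R
from scipy.optimize import least_squares
D=[([1.172,.34274,1.52502,0,1.27543,-.146],[131.23,508.19,404.04]),
([1.734,.464,.212,.001,2.459,.416],[-156.79,482.24,802.43]),
([1.707,.455,.036,.018,2.658,.405],[-136.6,426.6,850.5]),
([1.685,.826,.037,.028,2.189,.384],[-159,689.7,638.3]),
([1.643,.828,.037,.052,2.035,.356],[-135.2,717.5,640.2]),
([1.548,.744,.037,.122,1.806,.3],[-76.7,718.2,713.4]),
([1.433,.231,1.078,.204,1.239,.114],[-23.7,581.1,655.5]),
([.544,.144,1.198,.582,1.559,.414],[332.1,380.2,651.4]),
([-.638,.706,.863,.453,2.02,-.725],[598.5,-279.6,448.6])]
Y=lambda a:R.from_euler('y',a).as_matrix(); Z=lambda a:R.from_euler('z',a).as_matrix()
def fk(p,q):
    h,a,b,L,d,e,g,s=p
    A=Z(q[0]); B=A@Y(q[1]); C=B@Y(q[2]); Dm=C@Z(q[3]); E=Dm@Y(q[4])
    P=np.array([0,0,h])+A@[s,d,0]+B@[0,0,a]+C@[e,0,b]+E@[g,0,L]
    return P,E@Z(q[5])
res=lambda p:np.concatenate([fk(p,q)[0]-x for q,x in D])
S=least_squares(res,[364,390,426,90,77,0,0,0]); P=S.x
if __name__=='__main__': print(P.round(1),np.abs(S.fun).max())
E
python3 fk.py
```

```text
[ 2.229e+02  5.065e+02  3.797e+02  1.404e+02  7.640e+01  4.640e+01
  2.000e-01 -1.000e-01] 0.3859438123492964
```

```bash
cat >> fk.py <<'E'
lo=np.array([-2.53,-.77,.04,-1,.28,-3.11]);hi=np.array([2.53,2.02,2.7,4.14,2.66,3.11])
M0=(-1,6)
def ik(Pt,zt,q0,M):
    f=lambda q:np.concatenate([(fk(P,q)[0]-Pt)/100,(fk(P,q)[1][:,2]-zt)*3,[0]])
    s=least_squares(f,q0[:6],bounds=(lo,hi)); return s.x,s.cost
E
cat > press.py <<'E'
import numpy as np
m=np.array([604.,-48.]);yaw=np.radians(101.2)
xp=np.array([np.cos(yaw),np.sin(yaw)]);yp=np.array([-np.sin(yaw),np.cos(yaw)])
def W(x,y,z): # press coords from mouth
    return np.array([*(m+x*xp+y*yp),z])
def inv(p): d=np.asarray(p)[:2]-m; return np.array([d@xp,d@yp])
E
python3 - <<'E'
from fk import *; from press import *
z=np.array([-.1136,.5744,-.8107]); q0=[-.6,.7,.9,.45,2,-.7]
for n,g in [('handle',W(0,52,94)),('drawn',W(0,152,94)),('roundhome',W(27,0,94)),('lane',W(-89,0,94)),('free',W(-89,-80,94)),('sq',W(-89,80,94))]:
    x,c=ik(g-159*z,z,q0,None); print(n,g.round(1),(g-159*z).round(1),x.round(2),round(c,6))
E
```

```text
handle [553.  -58.1  94. ] [ 571.1 -149.4  222.9] [-0.49  0.75  1.44  0.48  1.4  -0.7 ] 0.0
drawn [454.9 -77.5  94. ] [ 473.  -168.9  222.9] [-0.61  0.63  1.69  0.43  1.32 -0.7 ] 0.0
roundhome [598.8 -21.5  94. ] [ 616.8 -112.8  222.9] [-0.41  0.79  1.34  0.51  1.42 -0.7 ] 0.0
lane [ 621.3 -135.3   94. ] [ 639.3 -226.6  222.9] [-0.54  0.9   1.11  0.45  1.59 -0.7 ] 0.0
free [ 699.8 -119.8   94. ] [ 717.8 -211.1  222.9] [-0.48  1.03  0.82  0.48  1.7  -0.7 ] 0.0
sq [ 542.8 -150.8   94. ] [ 560.9 -242.2  222.9] [-0.63  0.79  1.34  0.41  1.5  -0.7 ] 0.0
```

```bash
python3 go.py grasp 562 -104 159
```

```text
tool offset mm [-25.6  -1.9 181.3] len 183.1 grasp now [ 580.3 -187.2  321.1]
```

Call:
play_rows(
  commands=[
    {"offset": [-0.005, 0, 0.036], "twist": 0},
    {"offset": [-0.005, 0, 0.036], "twist": 0},
    {"offset": [-0.005, 0, 0.036], "twist": 0},
    {"offset": [-0.005, -0.001, 0.036], "twist": 0},
    {"offset": [-0.005, -0.001, 0.036], "twist": 0},
  ],
  jaw=140,
)

```text
time: 9.0
tool_pos: [579.3, -193.4, 290.6]
tcp_rot: [3.139, -0.622, 1.769]
contact_force: [1.0, -0.3, -1.3]
grip_width: 56.5
```

```bash
python3 s.py; python3 - <<'E'
from h import *
snap('wrist','w2.png')
E
python3 go.py grasp 553 -58 94
```

```text
9.0 [-0.548  0.703  1.311  0.444  1.578 -0.845] [ 579.3 -193.4  290.6] z [-0.1119  0.5715 -0.813 ] x [-0.16   0.797  0.582] F [ 1.  -0.3 -1.3] 56.45575109648518
tool offset mm [-3.1  2.8 74.9] len 75.0 grasp now [558.8 -99.2 156.4]
```

View pics/w2.png

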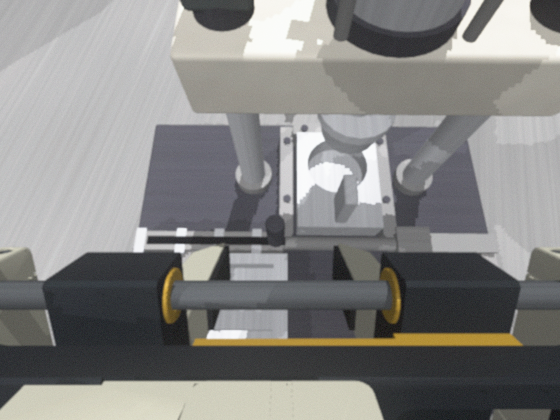

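```bash
python3 - <<'E'
import cv2
a=cv2.imread("pics/w2.png")[110:270,220:420]; cv2.imwrite("pics/w2c.png",cv2.resize(a,None,fx=4,fy=3.75,interpolation=cv2.INTER_CUBIC))
E
```

```text
(no output)
```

View pics/w2c.png

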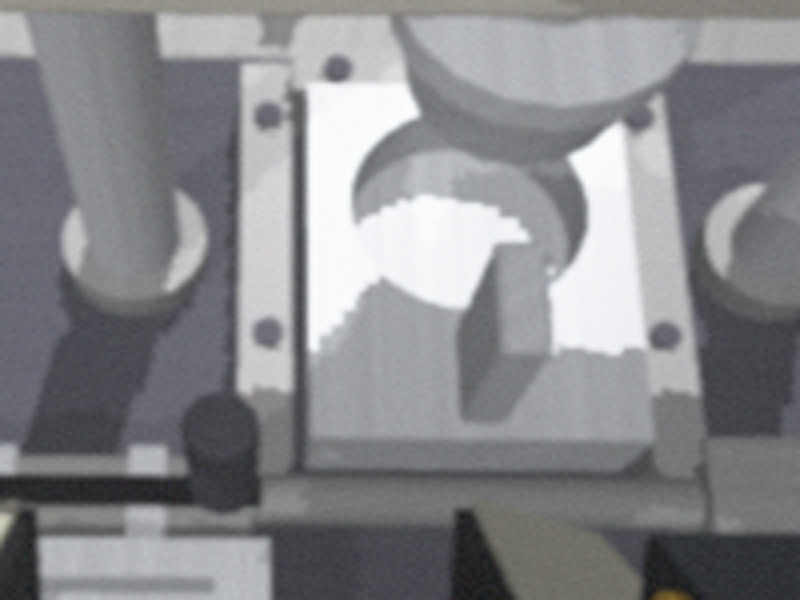

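```bash
python3 - <<'E'
from h import *; from press import *
o=status.get_obs(); c=cam('wrist',o)
f=lambda x,y:(x/4+220,y/3.75+110)
for n,p,z in [('handletop',(222,425),110),('blkFL',(305,440),66),('blkFR',(650,440),66),('blkBL',(308,85),66),('tabtop',(523,300),112),('tabfront',(525,353),112),('tabback',(520,245),112),('cheekL',(292,300),56),('cheekR',(655,300),56)]:
    P=plane(c,f(*p),z); print(n,P.round(1),'press',inv(P).round(1))
E
```

```text
handletop [546.9 -57.2 110. ] press [ 2.1 57.8]
blkFL [560.6 -43.5  66. ] press [12.8 41.7]
blkFR [630.2 -29.6  66. ] press [ 12.9 -29.3]
blkBL [544.7  46.6  66. ] press [104.3  39.8]
tabtop [593.8 -23.4 112. ] press [26.1  5.2]
tabfront [595.4 -34.  112. ] press [15.4  5.7]
tabback [591.9 -12.2 112. ] press [37.5  4.9]
cheekL [551.3  -6.6  56. ] press [50.9 43.7]
cheekR [630.9   9.3  56. ] press [ 50.9 -37.5]
```

```bash
python3 s.py; python3 - <<'E'
from h import *
im,c,o=snap('wrist','w3.png')
a=cv2.imread("pics/w3.png")[110:270,220:420]; cv2.imwrite("pics/w3c.png",cv2.resize(a,None,fx=4,fy=3.75,interpolation=cv2.INTER_CUBIC))
E
python3 s.py
```

```text
9.05 [-0.545  0.708  1.32   0.444  1.574 -0.846] [ 577.9 -190.7  285.1] z [-0.1202  0.5752 -0.8091] x [-0.157  0.794  0.588] F [-1.8  2.6 -4.1] 52.42824027815138
9.1 [-0.547  0.707  1.314  0.444  1.58  -0.844] [ 578.5 -192.1  287.6] z [-0.1198  0.5752 -0.8092] x [-0.157  0.794  0.588] F [0.4 0.2 0.4] 48.31995677578281
```

View pics/w3c.png

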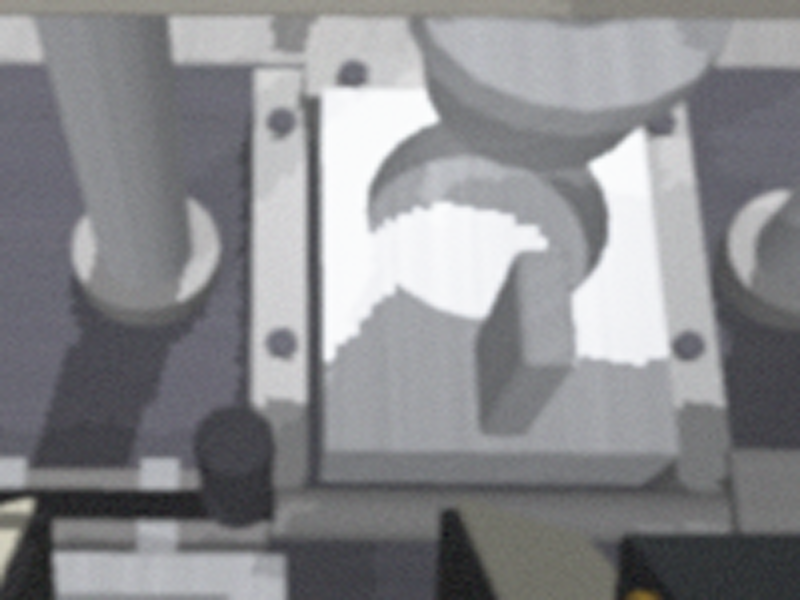

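```bash
python3 - <<'E'
from h import *; from press import *
p=[ 577.9,-190.7,285.1]
z=np.array([-0.1202,0.5752,-0.8091]); x=np.array([-.157,.794,.588])
f=lambda x,y:(x/4+220,y/3.75+110)
from fk import fk,P
for q,pos in [([-0.545,0.708,1.32,0.444,1.574,-0.846],p),(None,p)]:
    if q: 
        _,E=fk(P,q); print(fk(P,q)[0],E[:,2])
        # tool x: from E with const offset
        # use measured x for z alignment
        z1=E[:,2]
    else: z1=z
    x1=x-(x@z1)*z1; x1/=np.linalg.norm(x1)
    M=np.column_stack([x1,np.cross(z1,x1),z1])
    o=dict(tool_pos=np.array(pos),tcp_rot=R.from_matrix(M).as_euler('xyz')); c=cam('wrist',o)
    for n,pp,zz in [('handletop',(235,437),110),('blkFL',(322,453),66),('blkFR',(677,453),66),('tabtop',(547,308),112),('cheekL',(310,300),56),('cheekR',(682,300),56)]:
        Q=plane(c,f(*pp),zz); print(n,Q.round(1),'press',inv(Q).round(1))
E
```

```text
[ 577.90371016 -190.52602306  284.9023382 ] [-0.12065547  0.57547319 -0.80887135]
handletop [549.4 -58.9 110. ] press [-0.1 55.7]
blkFL [564.4 -45.7  66. ] press [10.  38.4]
blkFR [635.8 -31.4  66. ] press [ 10.1 -34.4]
tabtop [598.  -24.2 112. ] press [24.6  1.3]
cheekL [555.   -5.7  56. ] press [51.  39.8]
cheekR [636.6  10.6  56. ] press [ 51.1 -43.4]
handletop [549.5 -59.  110. ] press [-0.2 55.6]
blkFL [564.5 -45.8  66. ] press [ 9.8 38.3]
blkFR [635.9 -31.5  66. ] press [ 10.  -34.5]
tabtop [598.1 -24.2 112. ] press [24.5  1.2]
cheekL [555.2  -5.8  56. ] press [50.8 39.7]
cheekR [636.8  10.5  56. ] press [ 51.  -43.5]
```

```bash
sed -i 's/604.,-48./602.8,-50./' press.py; python3 s.py; python3 - <<'E'
from press import *
print(W(0,54,94))
E
python3 go.py grasp 550 -60.5 94
```

```text
9.1 [-0.547  0.707  1.314  0.444  1.58  -0.844] [ 578.5 -192.1  287.6] z [-0.1198  0.5752 -0.8092] x [-0.157  0.794  0.588] F [0.4 0.2 0.4] 48.31995677578281
[549.82842161 -60.48865497  94.        ]
tool offset mm [-4.7 -1.1 76.8] len 76.9 grasp now [ 559.5 -100.7  158.9]
```

Call:
play_rows(
  commands=[
    {"offset": [-0.002, 0, 0.02], "twist": 0},
    {"offset": [-0.002, 0, 0.02], "twist": 0},
    {"offset": [-0.001, -0.001, 0.02], "twist": 0},
    {"offset": [0, 0, 0.017], "twist": 0},
    {"offset": [0, 0, 0], "twist": 0},
  ],
)

```text
time: 9.6
tool_pos: [571.0, -154.8, 225.1]
tcp_rot: [-3.142, -0.624, 1.767]
contact_force: [-0.1, 0.2, 0.7]
grip_width: 41.1
```

Call:
play_rows(
  commands=[
    {"offset": [0, 0, 0], "twist": 0},
    {"offset": [0, 0, 0], "twist": 0},
    {"offset": [0, 0, 0], "twist": 0},
    {"offset": [0, 0, 0], "twist": 0},
  ],
  jaw=255,
)

```text
time: 10.0
tool_pos: [570.3, -156.3, 224.4]
tcp_rot: [-3.139, -0.624, 1.765]
contact_force: [-15.4, -7.7, 5.9]
grip_width: 14.6
```

```bash
python3 s.py; python3 go.py d 0 0 0; python3 tw.py; python3 - <<'E'
from h import *
im,c,o=snap('wrist','w4.png')
E
```

```text
10.0 [-0.504  0.747  1.436  0.468  1.413 -0.883] [ 570.3 -156.3  224.4] z [-0.1158  0.5728 -0.8115] x [-0.157  0.796  0.584] F [-15.4  -7.7   5.9] 14.556373487912849
tool offset mm [0. 0. 0.] len 0.0 grasp now [551.9 -65.2  95.4]
twist 179.8 y [-0.98  -0.198  0.   ]
twist -0.2 y [ 0.98   0.198 -0.   ]
tilt 35.75806480826925 az 101.42890961043909
```

View pics/w4.png

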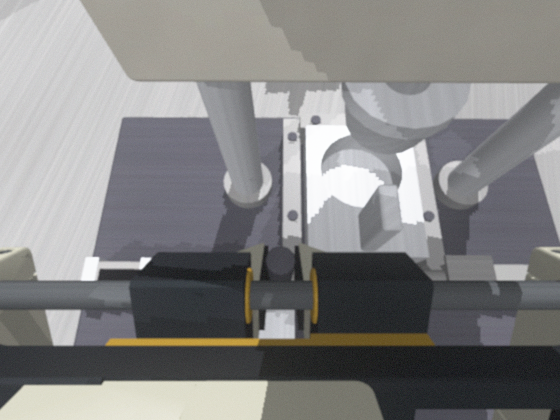

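Call:
play_rows(
  commands=[
    {"offset": [0, -0.01, 0], "twist": 0},
    {"offset": [0, -0.02, 0], "twist": 0},
    {"offset": [0, -0.02, 0], "twist": 0},
    {"offset": [0, -0.02, 0], "twist": 0},
    {"offset": [0, -0.015, 0], "twist": 0},
  ],
)

```text
time: 10.55
tool_pos: [486.5, -172.4, 224.4]
tcp_rot: [3.141, -0.624, 1.765]
contact_force: [2.8, 1.3, 2.2]
grip_width: 13.1
```

Call:
play_rows(
  commands=[
    {"offset": [0, -0.008, 0], "twist": 0},
    {"offset": [0, -0.006, 0], "twist": 0},
    {"offset": [0, 0, 0], "twist": 0},
  ],
)

```text
time: 10.85
tool_pos: [473.2, -175.0, 224.2]
tcp_rot: [-3.14, -0.625, 1.765]
contact_force: [-1.2, -1.1, 6.0]
grip_width: 13.0
```

```bash
cat > g.py <<'E'
from h import *; from press import *
o=status.get_obs();M=R.from_euler('xyz',o['tcp_rot']).as_matrix(); g=o['tool_pos']+159*M[:,2]
print('t',o['time'],'grasp',g.round(1),'press',inv(g).round(1),'F press',(o['contact_force'][:2]@xp).round(1),(o['contact_force'][:2]@yp).round(1),o['contact_force'][2].round(1),'w',round(o['grip_width'],1),'z',M[:,2].round(3))
E
python3 g.py
```

```text
t 10.85 grasp [455.  -83.8  95.3] press [ -4.4 151.6] F press -0.8 1.4 6.0 w 13.0 z [-0.115  0.574 -0.811]
```

Call:
play_rows(
  commands=[
    {"offset": [0, 0, 0], "twist": 0},
    {"offset": [0, 0, 0], "twist": 0},
    {"offset": [0, 0, -0.01], "twist": 0},
    {"offset": [0, 0, -0.03], "twist": 0},
    {"offset": [0, 0.01, -0.03], "twist": 0},
  ],
  jaw=140,
)

```text
time: 11.35
tool_pos: [491.2, -213.8, 281.4]
tcp_rot: [-3.138, -0.625, 1.764]
contact_force: [1.3, -0.6, 0.3]
grip_width: 41.0
```

```bash
python3 - <<'E'
from press import *
z=np.array([-.115,.574,-.811]);print(W(27,0,94)-75*z)
E
python3 g.py; python3 go.py grasp 606 -66.5 154.8
```

```text
[606.18067252 -66.56421081 154.825     ]
t 11.35 grasp [ 472.8 -122.5  152.4] press [-45.9 141.6] F press -0.9 -1.1 0.3 w 41.0 z [-0.116  0.574 -0.811]
tool offset mm [ 25.2 141.5  14.8] len 144.5 grasp now [ 472.8 -122.5  152.4]
```

Call:
play_rows(
  commands=[
    {"offset": [0.003, 0.03, 0.003], "twist": 0},
    {"offset": [0.003, 0.03, 0.003], "twist": 0},
    {"offset": [0.005, 0.03, 0.003], "twist": 0},
    {"offset": [0.007, 0.03, 0.003], "twist": 0},
    {"offset": [0.007, 0.0215, 0.003], "twist": 0},
  ],
)

```text
time: 11.85
tool_pos: [626.2, -156.7, 283.2]
tcp_rot: [-3.141, -0.624, 1.766]
contact_force: [0.0, -0.4, 0.2]
grip_width: 41.1
```

Call:
play_rows(
  commands=[
    {"offset": [0, 0, 0], "twist": 0},
    {"offset": [0, 0, 0], "twist": 0},
  ],
)

```text
time: 12.05
tool_pos: [624.7, -157.2, 282.8]
tcp_rot: [-3.14, -0.624, 1.766]
contact_force: [-1.1, -0.5, 0.4]
grip_width: 41.8
```

```bash
python3 g.py; python3 - <<'E'
from h import *
im,c,o=snap('wrist','w5.png')
E
```

```text
t 12.05 grasp [606.4 -66.1 153.8] press [-16.5  -0.4] F press -0.3 1.2 0.4 w 41.8 z [-0.115  0.573 -0.811]
```

View pics/w5.png

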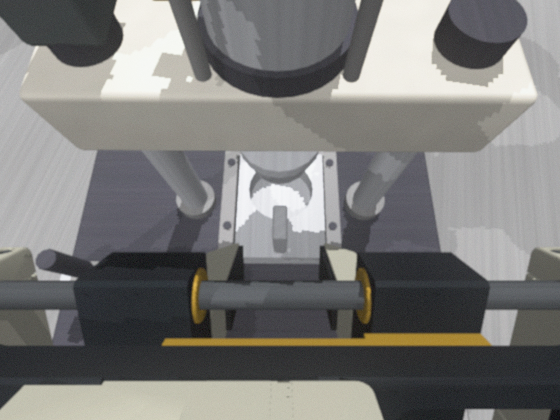

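```bash
python3 - <<'E'
from h import *; from press import *
c=cam('wrist'); a=cv2.imread('pics/w5.png')[190:270,225:340]; cv2.imwrite('pics/w5c.png',cv2.resize(a,None,fx=6,fy=6,interpolation=cv2.INTER_CUBIC))
for n,p,z in [('headL',(80,151),175),('headR',(478,150),175),('blkFL',(236,259),66),('blkFR',(325,259),66)]:
    P=plane(c,p,z);print(n,P.round(1),inv(P).round(1))
E
```

```text
headL [497.3 -27.3 175. ] [42.8 99.1]
headR [690.8  11.5 175. ] [ 43.2 -98.3]
blkFL [566.5 -46.7  66. ] [10.3 34.9]
blkFR [635.2 -33.1  66. ] [ 10.3 -35.1]
```

View pics/w5c.png

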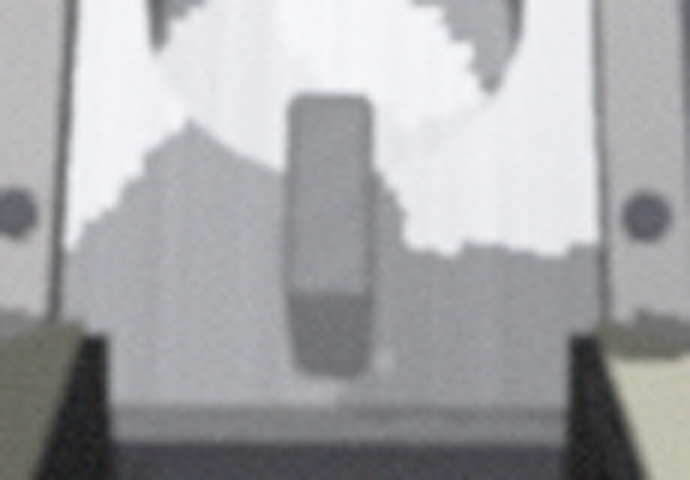

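```bash
python3 - <<'E'
from h import *; from press import *
c=cam('wrist')
for n,p,z in [('tab',(280,222.3),112),('tabf',(280,190+293/6),112),('tabb',(280,190+95/6),112)]:
    P=plane(c,p,z);print(n,P.round(1),inv(P).round(1))
E
python3 go.py grasp 597.6 -24 94
```

```text
tab [597.6 -24.7 112. ] [25.8  0.1]
tabf [599.8 -35.8 112. ] [14.5  0.1]
tabb [595.3 -13.2 112. ] [37.6  0.2]
tool offset mm [ 0.1  0.1 73.8] len 73.8 grasp now [606.  -66.4 153.8]
```

Call:
play_rows(
  commands=[
    {"offset": [0, 0, 0.02], "twist": 0},
    {"offset": [0, 0, 0.02], "twist": 0},
    {"offset": [0, 0, 0.02], "twist": 0},
    {"offset": [0, 0, 0.011], "twist": 0},
    {"offset": [0, 0, 0], "twist": 0},
  ],
)

```text
time: 12.6
tool_pos: [615.8, -116.3, 224.4]
tcp_rot: [-3.138, -0.626, 1.763]
contact_force: [0.2, 0.3, 0.5]
grip_width: 41.3
```

Call:
play_rows(
  commands=[
    {"offset": [0, 0, 0], "twist": 0},
    {"offset": [0, 0, 0], "twist": 0},
    {"offset": [0, 0, 0], "twist": 0},
    {"offset": [0, 0, 0], "twist": 0},
  ],
  jaw=255,
)

```text
time: 13.0
tool_pos: [616.7, -116.9, 225.9]
tcp_rot: [-3.142, -0.624, 1.765]
contact_force: [0.1, -0.9, 0.2]
grip_width: 14.1
```

```bash
python3 g.py
```

```text
t 13.0 grasp [598.7 -25.8  96.8] press [24.6 -0.7] F press -0.9 0.0 0.2 w 14.1 z [-0.113  0.573 -0.812]
```

Call:
play_rows(
  commands=[
    {"offset": [0, 0, 0], "twist": 0},
    {"offset": [0, 0, 0], "twist": 0},
    {"offset": [-0.0041, 0, -0.0029], "twist": 0},
    {"offset": [-0.0041, 0, -0.0029], "twist": 0},
    {"offset": [-0.0041, 0, -0.0029], "twist": 0},
  ],
)

```text
time: 13.5
tool_pos: [619.7, -131.5, 225.6]
tcp_rot: [-3.141, -0.625, 1.766]
contact_force: [-0.9, 1.2, 5.3]
grip_width: 9.7
```

```bash
python3 g.py; python3 go.py d 19.4 -98.1 0
```

```text
t 13.5 grasp [601.6 -40.3  96.6] press [ 9.8 -0.7] F press 1.4 0.6 5.3 w 9.7 z [-0.114  0.574 -0.811]
tool offset mm [-81.1   0.  -58.5] len 100.0 grasp now [601.6 -40.3  96.6]
```

Call:
play_rows(
  commands=[
    {"offset": [-0.0122, 0, -0.0088], "twist": 0},
    {"offset": [-0.0122, 0, -0.0088], "twist": 0},
    {"offset": [-0.0122, 0, -0.0088], "twist": 0},
    {"offset": [-0.0122, 0, -0.0088], "twist": 0},
    {"offset": [-0.0122, 0, -0.0088], "twist": 0},
  ],
)

```text
time: 14.0
tool_pos: [634.2, -206.9, 225.7]
tcp_rot: [-3.141, -0.624, 1.765]
contact_force: [-1.3, 1.7, 6.3]
grip_width: 10.2
```

Call:
play_rows(
  commands=[
    {"offset": [-0.0081, 0, -0.0058], "twist": 0},
    {"offset": [-0.0081, 0, -0.0058], "twist": 0},
    {"offset": [-0.004, 0, -0.0029], "twist": 0},
    {"offset": [0, 0, 0], "twist": 0},
  ],
)

```text
time: 14.4
tool_pos: [638.9, -232.0, 225.8]
tcp_rot: [3.141, -0.623, 1.764]
contact_force: [-0.7, -2.7, 7.3]
grip_width: 9.8
```

```bash
python3 g.py; python3 - <<'E'
from h import *
im,c,o=snap('wrist','w6.png')
snap('top','t6.png')
E
```

```text
t 14.4 grasp [ 621.2 -141.    96.7] press [-92.8  -0.4] F press -2.5 1.3 7.3 w 9.8 z [-0.112  0.573 -0.812]
```

View pics/w6.png

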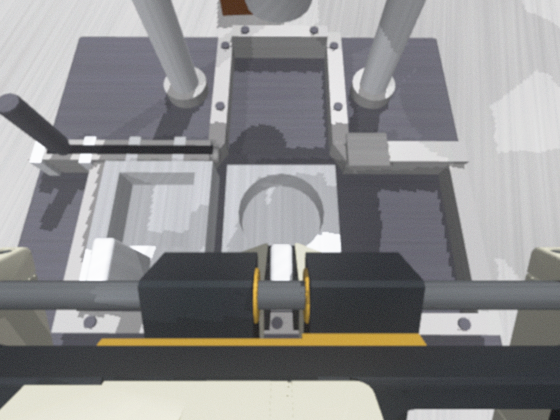

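View pics/t6.png

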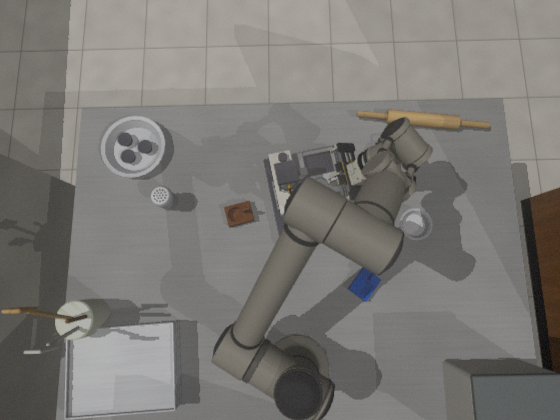

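Call:
play_rows(
  commands=[
    {"offset": [0.0008, 0.01, 0.0006], "twist": 0},
    {"offset": [0, 0.015, 0], "twist": 0},
    {"offset": [0, 0.015, 0], "twist": 0},
    {"offset": [0, 0.015, 0], "twist": 0},
    {"offset": [0, 0.015, 0], "twist": 0},
  ],
)

```text
time: 15.0
tool_pos: [707.7, -216.6, 225.8]
tcp_rot: [-3.141, -0.624, 1.764]
contact_force: [-1.7, -0.3, 6.2]
grip_width: 9.7
```

Call:
play_rows(
  commands=[
    {"offset": [0, 0.009, 0], "twist": 0},
    {"offset": [0, 0, 0], "twist": 0},
  ],
)

```text
time: 15.2
tool_pos: [717.2, -214.3, 225.8]
tcp_rot: [3.139, -0.623, 1.766]
contact_force: [1.4, 1.2, 7.0]
grip_width: 10.1
```

```bash
python3 g.py; python3 - <<'E'
from h import *
im,c,o=snap('wrist','w7.png')
E
```

```text
t 15.2 grasp [ 699.5 -123.2   96.7] press [-90.6 -80.6] F press 0.9 -1.6 7.0 w 10.1 z [-0.111  0.573 -0.812]
```

View pics/w7.png

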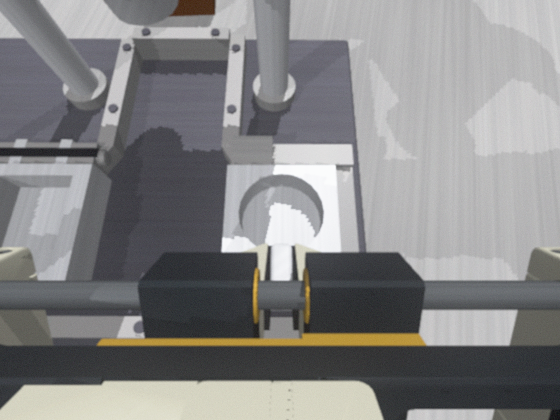

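Call:
play_rows(
  commands=[
    {"offset": [0, 0, 0], "twist": 0},
    {"offset": [0, 0, 0], "twist": 0},
    {"offset": [0, 0, -0.01], "twist": 0},
    {"offset": [0, 0, -0.03], "twist": 0},
    {"offset": [0, 0, -0.035], "twist": 0},
  ],
  jaw=140,
)

```text
time: 15.75
tool_pos: [724.6, -256.7, 285.9]
tcp_rot: [-3.138, -0.626, 1.764]
contact_force: [1.0, -1.2, 0.4]
grip_width: 40.6
```

Call:
play_rows(
  commands=[
    {"offset": [0, -0.035, 0], "twist": 0},
    {"offset": [0, -0.04, 0], "twist": 0},
    {"offset": [0, -0.04, 0], "twist": 0},
    {"offset": [0, -0.04, 0], "twist": 0},
    {"offset": [0, 0, 0], "twist": 0},
  ],
)

```text
time: 16.25
tool_pos: [568.7, -288.1, 286.5]
tcp_rot: [-3.136, -0.626, 1.759]
contact_force: [0.6, 0.3, 0.2]
grip_width: 41.4
```

Call:
play_rows(
  commands=[
    {"offset": [0, 0, 0], "twist": 0},
  ],
)

```text
time: 16.35
tool_pos: [572.3, -287.3, 287.1]
tcp_rot: [-3.142, -0.623, 1.764]
contact_force: [0.5, -0.0, 0.3]
grip_width: 41.5
```

```bash
python3 g.py; python3 - <<'E'
from h import *
im,c,o=snap('wrist','w8.png')
E
```

```text
t 16.35 grasp [ 554.5 -196.2  158. ] press [-134.1   75.7] F press -0.1 -0.5 0.3 w 41.5 z [-0.112  0.573 -0.812]
```

View pics/w8.png

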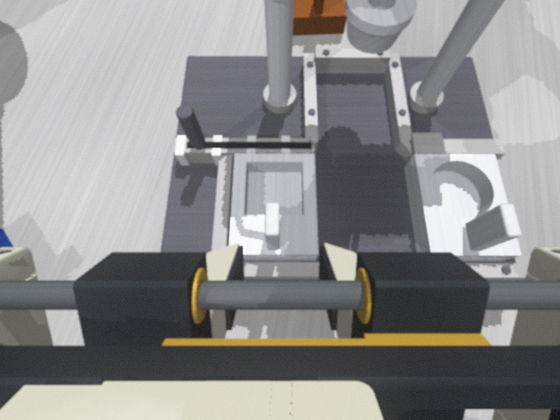

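```bash
python3 - <<'E'
from h import *
a=cv2.imread('pics/w8.png')[135:275,210:330]; b=cv2.imread('pics/w8.png')[135:275,400:530]
cv2.imwrite('pics/w8c.png',cv2.resize(np.hstack([a,b]),None,fx=3.2,fy=4,interpolation=cv2.INTER_CUBIC))
E
```

```text
(no output)
```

View pics/w8c.png

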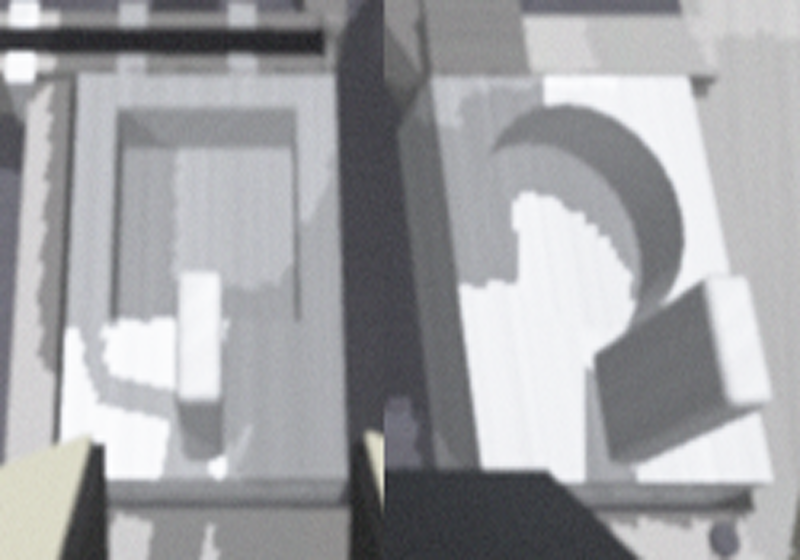

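```bash
python3 - <<'E'
from h import *; from press import *
c=cam('wrist')
f=lambda x,y:(x/3.2+210,y/4+135); g=lambda x,y:((x-384)/3.2+400,y/4+135)
for n,p,z in [('sqtab',f(200,335),112),('sqtabf',f(200,400),112),('sqtabb',f(200,272),112),('sqBL',f(80,75),66),('sqBR',f(337,72),66),('sqFR',f(350,482),66),('rBL',g(432,75),66),('rBR',g(690,75),66),('rFR',g(773,482),66),('rFL',g(480,482),66),('rtab',g(740,340),112)]:
    P=plane(c,p,z);print(n,P.round(1),inv(P).round(1))
E
python3 go.py d 0 0 0;
```

```text
sqtab [ 541.3 -151.4  112. ] [-87.5  80. ]
sqtabf [ 543.6 -162.6  112. ] [-99.  80.]
sqtabb [ 539.  -140.1  112. ] [-76.   80.1]
sqBL [491.4 -82.6  66. ] [-10.4 115.6]
sqBR [562.5 -67.8  66. ] [-9.7 43. ]
sqFR [ 580.3 -159.8   66. ] [-103.4   43.4]
rBL [651.  -51.2  66. ] [-10.5 -47. ]
rBR [722.5 -37.1  66. ] [ -10.6 -120. ]
rFR [ 739.7 -128.5   66. ] [-103.6 -119.1]
rFL [ 667.5 -142.7   66. ] [-103.5  -45.5]
rtab [ 701.1 -120.8  112. ] [-88.6 -82.7]
tool offset mm [0. 0. 0.] len 0.0 grasp now [ 555.3 -195.9  157.8]
```

```bash
python3 -c "
from press import *
print(W(-89,80,96))"; python3 go.py grasp 541.6 -152.8 96
```

```text
[ 541.61044483 -152.84375692   96.        ]
tool offset mm [ 0.4 -5.2 76.3] len 76.5 grasp now [ 555.3 -195.9  157.8]
```

Call:
play_rows(
  commands=[
    {"offset": [0, -0.005, 0.018], "twist": 0},
    {"offset": [0, 0, 0.02], "twist": 0},
    {"offset": [0, 0, 0.02], "twist": 0},
    {"offset": [0, 0, 0.017], "twist": 0},
    {"offset": [0, 0, 0], "twist": 0},
  ],
)

```text
time: 16.9
tool_pos: [560.0, -242.7, 223.4]
tcp_rot: [-3.138, -0.627, 1.766]
contact_force: [0.2, 0.1, 0.4]
grip_width: 41.5
```

Call:
play_rows(
  commands=[
    {"offset": [0, 0, 0], "twist": 0},
    {"offset": [0, 0, 0], "twist": 0},
    {"offset": [0, 0, 0], "twist": 0},
    {"offset": [0, 0, 0], "twist": 0},
    {"offset": [0, 0, 0], "twist": 0},
  ],
  jaw=255,
)

```text
time: 17.4
tool_pos: [559.3, -244.5, 225.7]
tcp_rot: [-3.141, -0.624, 1.765]
contact_force: [-0.2, -0.8, 1.3]
grip_width: 9.8
```

Call:
play_rows(
  commands=[
    {"offset": [0, 0, 0], "twist": 0},
  ],
)

```text
time: 17.5
tool_pos: [559.2, -244.5, 225.7]
tcp_rot: [-3.141, -0.624, 1.765]
contact_force: [0.2, -1.2, 2.5]
grip_width: 10.2
```

```bash
python3 g.py; python3 tw.py; python3 - <<'E'
from h import *
im,c,o=snap('wrist','w9.png')
E
```

```text
t 17.5 grasp [ 541.2 -153.3   96.6] press [-89.4  80.5] F press -1.2 0.0 2.5 w 10.2 z [-0.113  0.573 -0.812]
twist 180.0 y [-0.981 -0.194  0.   ]
twist -0.0 y [ 0.981  0.194 -0.   ]
tilt 35.7438268987827 az 101.174716989467
```

View pics/w9.png

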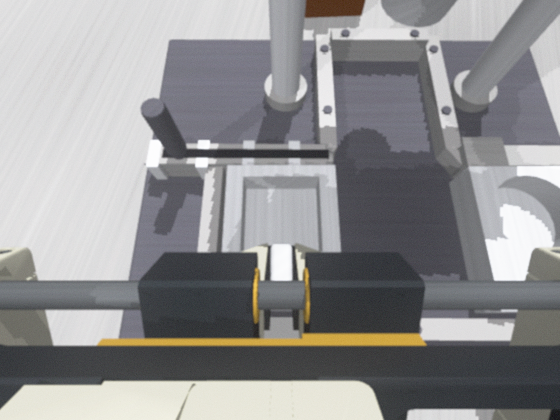

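Call:
play_rows(
  commands=[
    {"offset": [0, 0.01, 0], "twist": 0},
    {"offset": [0, 0.015, 0], "twist": 0},
    {"offset": [0, 0.015, 0], "twist": 0},
    {"offset": [0, 0.015, 0], "twist": 0},
    {"offset": [0, 0.015, 0], "twist": 0},
  ],
)

```text
time: 18.05
tool_pos: [629.0, -230.1, 225.6]
tcp_rot: [-3.141, -0.625, 1.766]
contact_force: [-0.8, -0.9, 4.0]
grip_width: 10.0
```

Call:
play_rows(
  commands=[
    {"offset": [0, 0.011, 0], "twist": 0},
    {"offset": [0, 0, 0], "twist": 0},
  ],
)

```text
time: 18.25
tool_pos: [640.3, -227.5, 225.7]
tcp_rot: [3.14, -0.624, 1.768]
contact_force: [1.7, -0.1, 5.3]
grip_width: 10.0
```

```bash
python3 g.py; python3 - <<'E'
from h import *
im,c,o=snap('wrist','w10.png')
a=im[20:180,190:380,::-1];cv2.imwrite('pics/w10c.png',cv2.resize(a,None,fx=4,fy=3.7,interpolation=cv2.INTER_CUBIC))
E
```

```text
t 18.25 grasp [ 622.5 -136.3   96.6] press [-88.5  -2.5] F press -0.5 -1.7 5.3 w 10.0 z [-0.112  0.574 -0.811]
```

View pics/w10c.png

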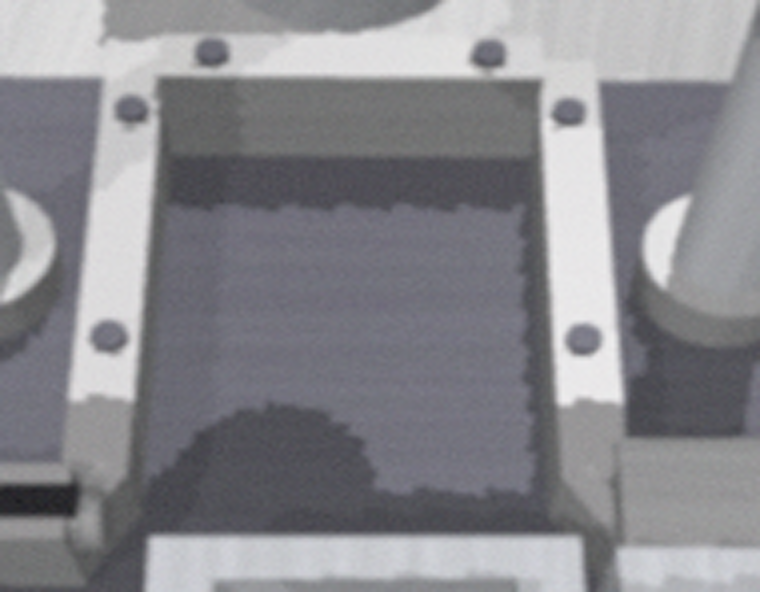

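```bash
python3 g.py; python3 - <<'E'
from h import *; from press import *
c=cam('wrist'); f=lambda x,y:(x/4+190,y/3.7+20)
for n,p,z in [('bL',(148,537),66),('bR',(583,537),66),('cL1',(136,395),56),('cR1',(557,395),56),('cL0',(160,80),56),('cR0',(540,80),56)]:
    P=plane(c,p and f(*p),z);print(n,P.round(1),inv(P).round(1))
E
```

```text
t 18.3 grasp [ 621.9 -136.5   96.7] press [-88.6  -1.9] F press -0.1 -0.8 4.5 w 9.9 z [-0.113  0.574 -0.811]
bL [571.4 -65.6  66. ] [-9.2 33.8]
bR [643.2 -51.3  66. ] [ -9.1 -39.4]
cL1 [558.3 -30.1  56. ] [28.1 39.8]
cR1 [635.  -14.8  56. ] [ 28.2 -38.4]
cL0 [541.9  51.8  56. ] [111.7  40. ]
cR0 [619.5  67.3  56. ] [111.8 -39.2]
```

Call:
play_rows(
  commands=[
    {"offset": [0, -0.0028, 0], "twist": 0},
    {"offset": [0.0081, 0, 0.0058], "twist": 0},
    {"offset": [0.0081, 0, 0.0058], "twist": 0},
    {"offset": [0.0081, 0, 0.0058], "twist": 0},
    {"offset": [0.0081, 0, 0.0058], "twist": 0},
  ],
)

```text
time: 18.8
tool_pos: [628.0, -189.6, 225.7]
tcp_rot: [-3.141, -0.624, 1.765]
contact_force: [0.2, -1.6, 5.2]
grip_width: 9.9
```

```bash
python3 g.py; python3 - <<'E'
from h import *; from press import *
im,c,o=snap('wrist','w11.png')
a=im[40:240,180:380,::-1];cv2.imwrite('pics/w11c.png',cv2.resize(a,None,fx=3.7,fy=3,interpolation=cv2.INTER_CUBIC))
E
```

```text
t 18.8 grasp [610.  -98.5  96.7] press [-48.9   2.3] F press -1.6 0.1 5.2 w 9.9 z [-0.113  0.573 -0.812]
```

View pics/w11c.png

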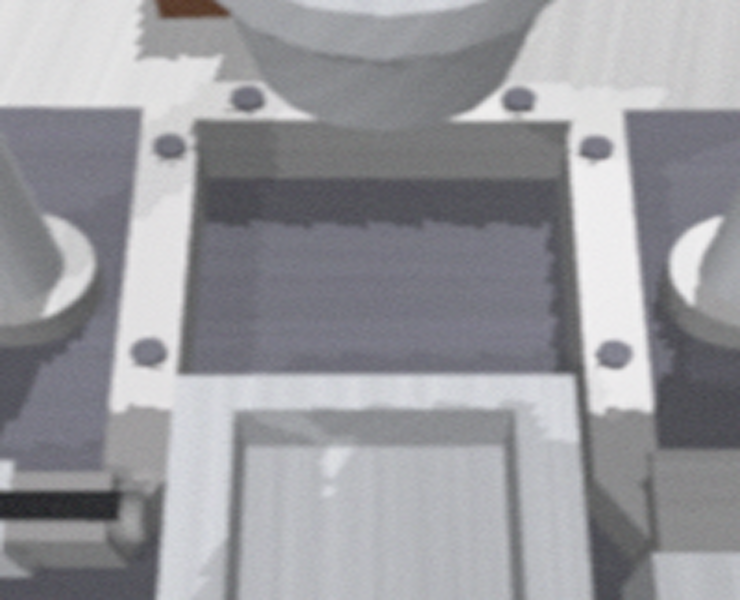

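```bash
python3 g.py; python3 tw.py; python3 - <<'E'
from h import *; from press import *
c=cam('wrist'); f=lambda x,y:(x/3.7+180,y/3+40)
for n,p,z in [('bL',(177,375),66),('bR',(577,375),66),('bL2',(160,570),66),('bR2',(592,570),66),('cL1',(190,250),56),('cR1',(575,250),56),('cL0',(197,122),56),('cR0',(569,122),56),('stopbottom',(380,178),40)]:
    P=plane(c,p and f(*p),z);print(n,P.round(1),inv(P).round(1))
E
```

```text
t 18.85 grasp [609.6 -96.7  96.6] press [-47.1   2.4] F press 0.8 0.4 4.4 w 10.0 z [-0.115  0.574 -0.811]
twist 179.9 y [-0.981 -0.196  0.   ]
twist -0.1 y [ 0.981  0.196 -0.   ]
tilt 35.82781746254518 az 101.31982302757149
bL [559.6 -25.5  66. ] [32.4 37.7]
bR [630.9 -11.4  66. ] [ 32.4 -35.1]
bL2 [568.2 -70.2  66. ] [-13.1  37.9]
bR2 [639.6 -56.1  66. ] [-13.1 -34.9]
cL1 [550.4  13.7  56. ] [72.7 39. ]
cR1 [626.6  28.9  56. ] [ 72.7 -38.7]
cL0 [542.   52.7  56. ] [112.6  39.7]
cR0 [619.9  68.2  56. ] [112.6 -39.8]
stopbottom [581.4  55.6  40. ] [107.8   0.5]
```

Call:
play_rows(
  commands=[
    {"offset": [0.0081, 0.0012, 0.0058], "twist": 0},
    {"offset": [0.0097, 0, 0.007], "twist": 0},
    {"offset": [0.0097, 0, 0.007], "twist": 0},
    {"offset": [0.0097, 0, 0.007], "twist": 0},
    {"offset": [0.0081, 0, 0.0058], "twist": 0},
  ],
)

```text
time: 19.35
tool_pos: [618.5, -134.5, 225.7]
tcp_rot: [-3.141, -0.624, 1.765]
contact_force: [0.2, -1.5, 5.5]
grip_width: 9.8
```

```bash
python3 g.py
```

```text
t 19.35 grasp [600.4 -43.4  96.6] press [6.9 1. ] F press -1.5 0.1 5.5 w 9.8 z [-0.113  0.573 -0.811]
```

Call:
play_rows(
  commands=[
    {"offset": [0.0041, 0, 0.0029], "twist": 0},
    {"offset": [0.0016, 0, 0.0012], "twist": 0},
    {"offset": [0, 0, 0], "twist": 0},
  ],
)

```text
time: 19.65
tool_pos: [617.2, -127.7, 225.6]
tcp_rot: [-3.141, -0.625, 1.766]
contact_force: [0.3, 1.3, 5.3]
grip_width: 9.8
```

```bash
python3 g.py
```

```text
t 19.65 grasp [599.1 -36.5  96.6] press [14.  1.] F press 1.2 -0.5 5.3 w 9.8 z [-0.114  0.574 -0.811]
```

Call:
play_rows(
  commands=[
    {"offset": [0.0024, 0, 0.0018], "twist": 0},
    {"offset": [0.0024, 0, 0.0018], "twist": 0},
    {"offset": [0.0016, 0, 0.0012], "twist": 0},
    {"offset": [0, 0, 0], "twist": 0},
  ],
)

```text
time: 20.05
tool_pos: [615.8, -120.3, 225.6]
tcp_rot: [-3.141, -0.624, 1.765]
contact_force: [0.4, -0.1, 7.0]
grip_width: 9.4
```

Call:
play_rows(
  commands=[
    {"offset": [0.0012, 0, 0.0009], "twist": 0},
    {"offset": [0, 0, 0], "twist": 0},
  ],
)

```text
time: 20.25
tool_pos: [615.5, -119.0, 225.6]
tcp_rot: [-3.142, -0.624, 1.765]
contact_force: [-0.1, -0.6, 5.8]
grip_width: 9.9
```

```bash
python3 g.py
```

```text
t 20.25 grasp [597.6 -27.8  96.6] press [22.8  0.8] F press -0.6 0.3 5.8 w 9.9 z [-0.113  0.573 -0.811]
```

No stop contact yet; creep on, watching the force and the head clearance.

Call:
play_rows(
  commands=[
    {"offset": [0.0012, 0, 0.0009], "twist": 0},
    {"offset": [0, 0, 0], "twist": 0},
  ],
)

```text
time: 20.45
tool_pos: [615.2, -117.6, 225.7]
tcp_rot: [3.142, -0.624, 1.765]
contact_force: [0.4, -1.2, 6.6]
grip_width: 9.9
```

Call:
play_rows(
  commands=[
    {"offset": [0.0012, 0, 0.0009], "twist": 0},
    {"offset": [0, 0, 0], "twist": 0},
  ],
)

```text
time: 20.65
tool_pos: [615.0, -116.2, 225.7]
tcp_rot: [3.141, -0.624, 1.765]
contact_force: [-0.1, -2.5, 7.1]
grip_width: 9.8
```

```bash
python3 g.py;  python3 - <<'E'
from h import *; from press import *
im,c,o=snap('wrist','w12.png')
E
```

```text
t 20.65 grasp [597.  -25.1  96.6] press [25.6  0.8] F press -2.5 0.6 7.1 w 9.8 z [-0.113  0.573 -0.812]
```

View pics/w12.png

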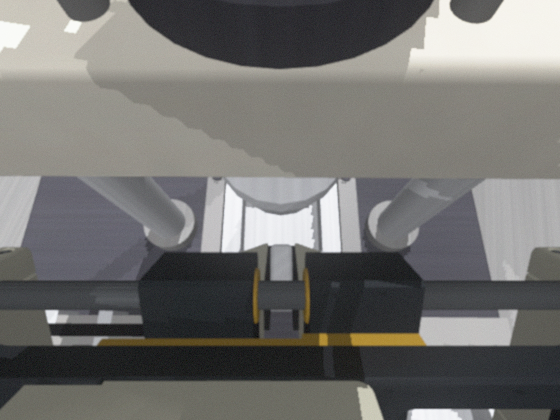

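Call:
play_rows(
  commands=[
    {"offset": [0.0012, 0, 0.0009], "twist": 0},
    {"offset": [0, 0, 0], "twist": 0},
  ],
)

```text
time: 20.9
tool_pos: [614.7, -115.8, 225.9]
tcp_rot: [3.141, -0.622, 1.765]
contact_force: [-0.1, -7.0, 8.4]
grip_width: 9.6
```

Call:
play_rows(
  commands=[
    {"offset": [0.0012, 0, 0.0009], "twist": 0},
    {"offset": [0, 0, 0], "twist": 0},
  ],
)

```text
time: 21.1
tool_pos: [614.5, -115.4, 226.1]
tcp_rot: [3.141, -0.62, 1.764]
contact_force: [-0.2, -11.9, 8.2]
grip_width: 9.7
```

```bash
python3 g.py
```

```text
t 21.1 grasp [596.9 -24.8  96.6] press [25.9  0.9] F press -11.7 2.5 8.2 w 9.7 z [-0.111  0.57  -0.814]
```

Call:
play_rows(
  commands=[
    {"offset": [-0.0012, 0, -0.0009], "twist": 0},
    {"offset": [0, 0, 0], "twist": 0},
  ],
)

```text
time: 21.3
tool_pos: [614.7, -115.8, 225.8]
tcp_rot: [3.141, -0.622, 1.765]
contact_force: [-0.4, -6.2, 8.1]
grip_width: 10.3
```

```bash
python3 g.py
```

```text
t 21.3 grasp [596.9 -24.9  96.6] press [25.8  0.9] F press -6.0 1.6 8.1 w 10.3 z [-0.112  0.572 -0.813]
```

Call:
play_rows(
  commands=[
    {"offset": [0, 0, 0], "twist": 0},
    {"offset": [0, 0, 0], "twist": 0},
    {"offset": [0, 0, -0.01], "twist": 0},
    {"offset": [0, 0, -0.03], "twist": 0},
    {"offset": [0, 0, -0.04], "twist": 0},
  ],
  jaw=140,
)

```text
time: 21.8
tool_pos: [623.4, -159.9, 289.4]
tcp_rot: [-3.136, -0.627, 1.764]
contact_force: [0.7, 0.1, -1.0]
grip_width: 40.5
```

Call:
play_rows(
  commands=[
    {"offset": [0, 0, 0], "twist": 0},
    {"offset": [0, 0, 0], "twist": 0},
  ],
)

```text
time: 22.0
tool_pos: [623.6, -160.8, 290.6]
tcp_rot: [3.141, -0.623, 1.765]
contact_force: [0.7, -0.4, -0.6]
grip_width: 41.2
```

```bash
python3 g.py;  python3 - <<'E'
from h import *; from press import *
im,c,o=snap('wrist','w13.png')
a=im[140:275,200:360,::-1];cv2.imwrite('pics/w13c.png',cv2.resize(a,None,fx=5,fy=4.4,interpolation=cv2.INTER_CUBIC))
E
```

```text
t 22.0 grasp [605.7 -69.7 161.5] press [-19.9   0.9] F press -0.6 -0.6 -0.6 w 41.2 z [-0.113  0.573 -0.812]
```

View pics/w13c.png

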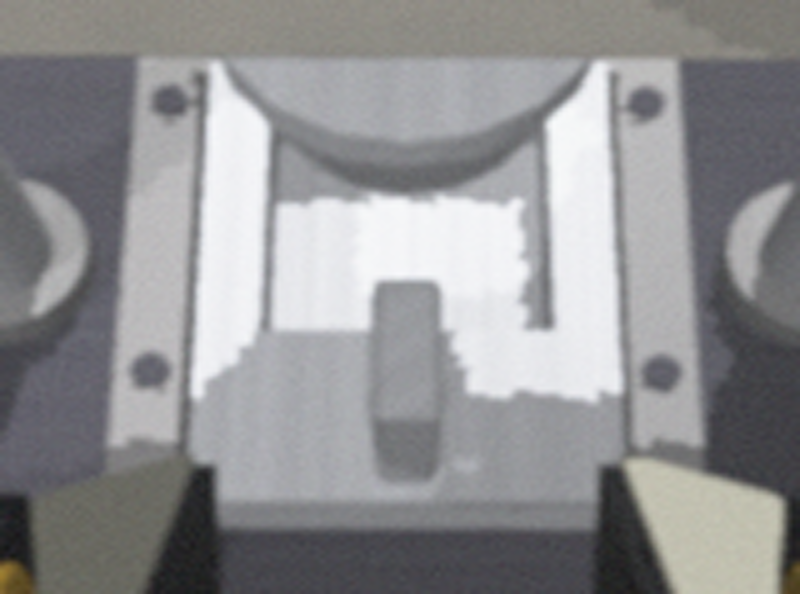

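```bash
python3 - <<'E'
from h import *; from press import *
c=cam('wrist'); f=lambda x,y:(x/5+200,y/4.4+140)
for n,p,z in [('tabf',(406,418),112),('tabb',(406,283),112),('blkF',(406,502),66)]:
    P=plane(c,f(*p),z);print(n,P.round(1),inv(P).round(1))
from press import *
print(W(0,153,94)-80*np.array([-.113,.573,-.812]))
E
python3 go.py grasp 461.8 -127.5 159
```

```text
tabf [598.9 -33.7 112. ] [16.7  0.7]
tabb [594.6 -11.8 112. ] [39.   0.6]
blkF [599.5 -37.   66. ] [13.4  0.7]
[ 461.75386123 -125.55785574  158.96      ]
tool offset mm [ -25.2 -152.   -15.9] len 154.9 grasp now [605.2 -68.9 160.6]
```

```bash
python3 - <<'E'
from press import *
print(W(-3,151.6,95),W(-3,151.6,95)-75*np.array([-.113,.573,-.812]))
E
python3 go.py grasp 463.1 -125 155.9
```

```text
[454.6699015  -82.38879311  95.        ] [ 463.1449015  -125.36379311  155.9       ]
tool offset mm [ -25.2 -150.2  -12.1] len 152.8 grasp now [605.2 -68.9 160.6]
```

Call:
play_rows(
  commands=[
    {"offset": [-0.006, -0.03, -0.003], "twist": 0},
    {"offset": [-0.006, -0.03, -0.003], "twist": 0},
    {"offset": [-0.006, -0.03, -0.003], "twist": 0},
    {"offset": [-0.005, -0.03, -0.003], "twist": 0},
    {"offset": [-0.002, -0.03, 0], "twist": 0},
  ],
)

```text
time: 22.55
tool_pos: [480.4, -215.7, 284.1]
tcp_rot: [-3.138, -0.626, 1.765]
contact_force: [1.2, -0.5, -0.7]
grip_width: 41.7
```

Call:
play_rows(
  commands=[
    {"offset": [0, 0, 0], "twist": 0},
    {"offset": [0, 0, 0], "twist": 0},
  ],
)

```text
time: 22.75
tool_pos: [481.6, -215.6, 284.7]
tcp_rot: [-3.139, -0.626, 1.764]
contact_force: [0.8, 1.0, -0.5]
grip_width: 41.2
```

```bash
python3 g.py; python3 go.py grasp 454.7 -82.4 95;  python3 - <<'E'
from h import *; from press import *
im,c,o=snap('wrist','w14.png')
E
```

```text
t 22.75 grasp [ 463.4 -124.3  155.8] press [-45.8 151.1] F press 0.8 -1.0 -0.5 w 41.2 z [-0.114  0.574 -0.811]
tool offset mm [-0.9 -0.4 74.4] len 74.4 grasp now [ 463.4 -124.3  155.8]
```

View pics/w14.png

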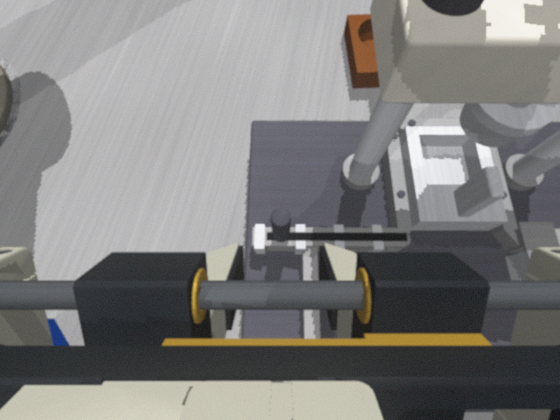

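Handle top at (281,217), centred between the fingers (column ~281). Advance and grip.

Call:
play_rows(
  commands=[
    {"offset": [0, 0, 0.02], "twist": 0},
    {"offset": [0, 0, 0.02], "twist": 0},
    {"offset": [0, 0, 0.02], "twist": 0},
    {"offset": [0, 0, 0.014], "twist": 0},
    {"offset": [0, 0, 0], "twist": 0},
  ],
)

```text
time: 23.3
tool_pos: [473.6, -171.9, 223.6]
tcp_rot: [-3.137, -0.627, 1.766]
contact_force: [-0.2, 0.2, 0.3]
grip_width: 41.0
```

Call:
play_rows(
  commands=[
    {"offset": [0, 0, 0], "twist": 0},
    {"offset": [0, 0, 0], "twist": 0},
    {"offset": [0, 0, 0], "twist": 0},
    {"offset": [0, 0, 0], "twist": 0},
    {"offset": [0, 0, 0], "twist": 0},
  ],
  jaw=255,
)

```text
time: 23.8
tool_pos: [473.4, -173.9, 225.6]
tcp_rot: [-3.141, -0.624, 1.765]
contact_force: [0.4, -0.5, 2.7]
grip_width: 12.8
```

```bash
python3 g.py
```

```text
t 23.8 grasp [455.5 -82.8  96.5] press [ -3.6 150.9] F press -0.6 -0.3 2.7 w 12.8 z [-0.113  0.573 -0.812]
```

Call:
play_rows(
  commands=[
    {"offset": [0, 0.01, 0], "twist": 0},
    {"offset": [0, 0.018, 0], "twist": 0},
    {"offset": [0, 0.018, 0], "twist": 0},
    {"offset": [0, 0.018, 0], "twist": 0},
    {"offset": [0, 0.018, 0], "twist": 0},
  ],
)

```text
time: 24.3
tool_pos: [554.9, -158.2, 225.7]
tcp_rot: [-3.141, -0.623, 1.765]
contact_force: [-2.3, -6.3, 4.4]
grip_width: 13.5
```

```bash
python3 g.py
```

```text
t 24.3 grasp [536.9 -67.2  96.5] press [-4.1 68. ] F press -5.7 3.5 4.4 w 13.5 z [-0.113  0.572 -0.812]
```

Call:
play_rows(
  commands=[
    {"offset": [0, 0.008, 0], "twist": 0},
    {"offset": [0, 0.005, 0], "twist": 0},
    {"offset": [0, 0.003, 0], "twist": 0},
    {"offset": [0, 0, 0], "twist": 0},
  ],
)

```text
time: 24.7
tool_pos: [569.6, -155.4, 225.6]
tcp_rot: [-3.14, -0.623, 1.765]
contact_force: [-3.9, -7.6, 5.7]
grip_width: 13.3
```

```bash
python3 g.py
```

```text
t 24.7 grasp [551.4 -64.5  96.5] press [-4.2 53.3] F press -6.7 5.3 5.7 w 13.3 z [-0.115  0.572 -0.812]
```

Call:
play_rows(
  commands=[
    {"offset": [0, 0.002, 0], "twist": 0},
    {"offset": [0, 0, 0], "twist": 0},
  ],
)

```text
time: 24.9
tool_pos: [570.3, -155.4, 225.6]
tcp_rot: [-3.135, -0.624, 1.764]
contact_force: [-10.3, -10.1, 9.4]
grip_width: 13.7
```

```bash
python3 g.py
```

```text
t 24.9 grasp [551.5 -64.4  96.5] press [-4.2 53.1] F press -7.9 12.1 9.4 w 13.7 z [-0.118  0.572 -0.812]
```

Call:
play_rows(
  commands=[
    {"offset": [0, 0, 0], "twist": 0},
    {"offset": [0, 0, 0], "twist": 0},
    {"offset": [0, 0, -0.01], "twist": 0},
    {"offset": [0, 0, -0.03], "twist": 0},
    {"offset": [0, 0, -0.04], "twist": 0},
  ],
  jaw=140,
)

```text
time: 25.4
tool_pos: [580.7, -199.7, 290.0]
tcp_rot: [-3.138, -0.627, 1.765]
contact_force: [1.3, -1.2, 0.7]
grip_width: 41.5
```

Call:
play_rows(
  commands=[
    {"offset": [0, 0.015, -0.04], "twist": 0},
    {"offset": [0, 0.015, -0.04], "twist": 0},
    {"offset": [0, 0.01, -0.04], "twist": 0},
    {"offset": [0, 0, 0], "twist": 0},
    {"offset": [0, 0, 0], "twist": 0},
  ],
)

```text
time: 25.9
tool_pos: [633.5, -261.5, 387.7]
tcp_rot: [3.142, -0.623, 1.765]
contact_force: [-0.7, -0.2, 0.0]
grip_width: 41.2
```

```bash
python3 g.py;  python3 - <<'E'
from h import *; from press import *
im,c,o=snap('wrist','w15.png')
im,c,o=snap('side','s15.png')
E
```

```text
t 25.9 grasp [ 615.6 -170.4  258.6] press [-120.6   10.8] F press -0.0 0.8 0.0 w 41.2 z [-0.113  0.573 -0.812]
```

View pics/w15.png

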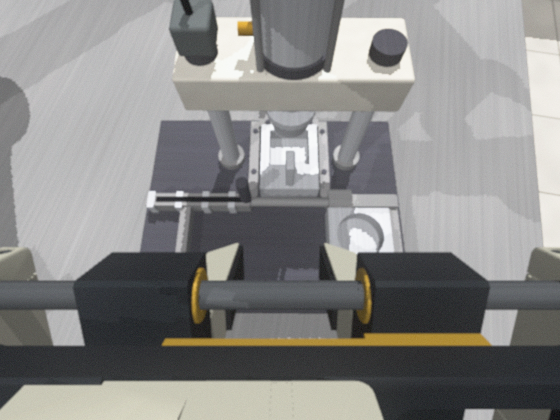

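View pics/s15.png

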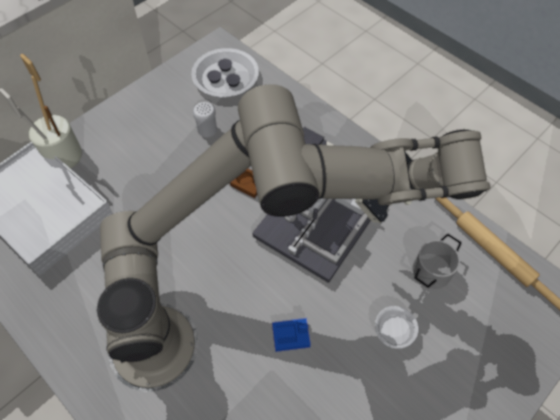

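```bash
python3 - <<'E'
from h import *
a=cv2.imread('pics/w15.png')[110:260,140:410];cv2.imwrite('pics/w15c.png',cv2.resize(a,None,fx=2.96,fy=4,interpolation=cv2.INTER_CUBIC))
E
```

```text
(no output)
```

View pics/w15c.png

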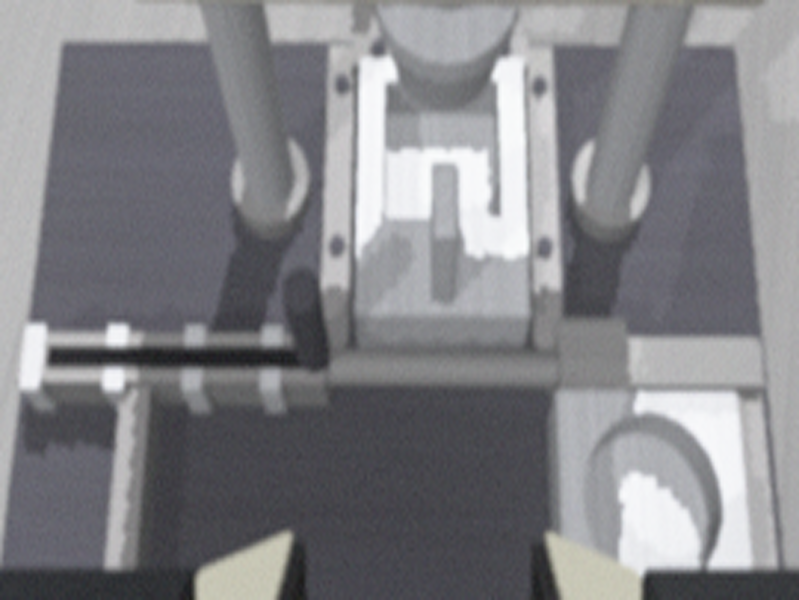

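The bolt lies across the mouth and into the keeper, with its handle at the slot end (c. 300,350 in the crop). The square mould is home, and the round mould is in the far place. I am handing the job in.

```bash
python3 - <<'E'
from plant import ticket
print(ticket.close_job())
E
```

```text
the job is handed in; nothing more can be done
None
```

The mould change is done and I handed the job in at about 26 s on the robot's clock; no verdict was reported. I drew the bolt, slid the round mould out and parked it in the far place. Then I slid the square mould into the nest and shot the bolt again.

**Tool lean:** The move rows only turn the tool about its own axis, so I could not command the lean directly. I got it by pushing the arm outward at the edge of its reach, clear of everything. That tipped the tool 36°, and it held that lean for the rest of the job.

**Last checks:**
- **Bolt:** It travelled about 98.7 mm when drawn. When shot it met its end stop with 12 N at the same handle position as at the start (53.1 against 52.9 mm), and the last picture shows it in the keeper.
- **Square mould:** It met the back stop with 12 N. Its front edge measured about 13 mm behind the mouth (12 expected), and it is within 1 mm of centre sideways.
- **Round mould:** It lies about 3 mm from the middle of the far place.
- **Surroundings:** The dredger, tins and pot looked unmoved in the side view. The arm stood clear with no contact force.

**Disagreements:** The head's front edge measured about 3 mm deeper than its given dimensions. The round mould's front at home measured about 2 mm shallower. Two pictures taken before the arm had settled were off by a few mm, so I measured again with the arm at rest.

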